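# Load the vacuum clamp and switch it on under its spring guard

### The job

Take the pale pine batten out of the wooden rack and lay it flat on one of its wide faces along the vacuum clamp's narrow raised pad, so that it covers the whole black seal, and let go of it. Then switch the vacuum on: lift the red sprung guard on the clamp's grey control box till it stays up, flip the toggle beneath it over to the far side, towards the guard's hinge, and tip the guard back so that it drops fully shut over the toggle. Leave the dark batten standing in the rack.

Things in the scene. Friction and masses are not known exactly. Their poses are not given: they have to be found in the camera images.
- batten_center (a point): Centre of the loose pale pine batten, 34 x 140 x 22 mm (its x, y, z), about 50 g; the faces 34 mm wide are its wide faces. It starts standing on end in one of the rack's two holes, its foot 10 mm and its top 150 mm above the bench, 90 mm clear of the rack, its 34 mm width along the row of holes. Either end and either wide face will do.
- dark_center (a point): Centre of the loose dark brown batten, same size and axes as the pine one, standing in the rack's other hole, 90 mm away; it stays there.
- rack: Fixed rack for offcuts: brown wooden block on a plywood foot, 94 x 204 x 60 mm. Origin on the bench (z = 0) under its centre, y along the row of two holes, each 28 x 40 mm (x, y) and 50 mm deep, 45 mm to either side of the centre. Between rack and clamp, and from there towards the robot, a strip of bench 100 mm wide or more is clear.
- clamp: Fixed vacuum clamp on a base plate 150 x 346 x 14 mm; origin on the bench under the plate's centre, x away from the robot, y to the left along the row of its parts: filter (blue cap, 62 mm wide, 134 mm high, at y = 137 mm), pad (at y = 15 mm), grey control box (110 x 90 mm, its flat top 84 mm above the bench, at y = -125 mm).
- pad_top (a point): Centre of the flat top of the clamp's pad, 46 mm above the bench; axes as the clamp's, y along the pad. The pad is 24 x 124 mm, narrower than the batten, with a black seal frame 14 x 100 mm on it; beside it the clamp is only 24 mm high. A lying batten's centre is 11 mm above this point.
- guard_grip (a point): Centre of the front part of the red guard over the toggle, where it can be pinched by its two side walls: 40 mm wide in the clamp's y, walls 20 mm high here, this point 108 mm above the bench and 24 mm above the box's top when shut. The guard is a hood open below, 120 mm long from its back to its front lip; the lip ends 26 mm further from the hinge than this point.
- guard_hinge (a point): Middle of the guard's hinge pin, 96 mm above the bench at the far side of the control box, 36 mm beyond the box's centre; the pin lies along the clamp's y. The guard_grip point is 89 mm from it and swings up and over it, away from the robot, as the guard opens.
- guard (a joint): Guard angle, rad: 0 shut; 2.0 fully open (leaning back, away from the robot). An over-centre spring holds it shut, and holds it open once it has been lifted past about 1.2; pushed or pulled back towards the robot below about 0.9 it drops shut by itself. About 1 N at its front moves it.
- toggle_tip (a point): Centre of the 12 mm round tip of the steel toggle lever on the control box's top, beneath the guard; 40 mm from its pivot (at the box's centre, 2 mm above its top). Off, it leans towards the robot: tip 40 mm above the box's top, 14 mm nearer the robot than the pivot.
- toggle (a joint): Toggle angle, rad: 0 off (leaning towards the robot), 0.70 on (leaning away from the robot, to the hinge), upright at 0.35. It snaps over its middle and stays on either side; about 3 N at the tip moves it.
Mind the look-alikes: they are no part of the job. Leave any blue look-alike of the part that bears batten_center alone.

How it is judged (in metres and radians):
On the way, in this order (a step that is already met when the one before it is completed fails the run):
1. the pine batten lies flat on the pad over the whole seal, let go of, with the toggle still off (x of batten_center in the frame of pad_top between -0.007 and 0.007 m and y of batten_center in the frame of pad_top between -0.018 and 0.018 m and z of batten_center in the frame of pad_top between 0.007 and 0.015 m and angle between the z axis of batten_center and the z axis of pad_top, either way round below 0.06 rad and angle between the y axis of batten_center and the y axis of pad_top, either way round below 0.06 rad and contact force between the fingers and batten below 0.1 N and value of joint toggle below 0.2 rad), for 0.2 s.
2. the guard is lifted up off the toggle (value of joint guard above 1.2 rad), for 0.1 s.
3. the toggle is flipped over to on (value of joint toggle above 0.6 rad), for 0.1 s.
At the end, for the whole second after the job is handed in: The pine batten lies flat on a wide face along the pad, within 7 mm across it, 18 mm along it and 0.06 rad of its direction; the toggle is on (joint above 0.6 rad); the guard is shut over it (joint below 0.05 rad); the dark batten still stands in the rack within 20 mm of where it was (x of batten_center in the frame of pad_top between -0.007 and 0.007 m and y of batten_center in the frame of pad_top between -0.018 and 0.018 m and z of batten_center in the frame of pad_top between 0.007 and 0.015 m and angle between the z axis of batten_center and the z axis of pad_top, either way round below 0.06 rad and angle between the y axis of batten_center and the y axis of pad_top, either way round below 0.06 rad and value of joint toggle above 0.6 rad and value of joint guard below 0.05 rad and distance of dark_center from where it was at the start of the episode below 0.02 m); the robot touches nothing.
It fails at once if the dark batten is lifted or knocked out of place (distance of dark_center from where it was at the start of the episode above 0.02 m).
It also fails if it takes over 72 s, if anything falls off the work surface, if the arm or the gripper's body presses on something with over 40 N, if the wrist force passes 120 N, or if a joint passes its speed limit or range.

### The arm

A 6-joint arm with a two-finger parallel gripper is mounted at the origin on a cart in front of the work surface, level with it; the furniture and walls round the work are solid. World frame = base frame: x ahead of the robot, y to its left, z up, the work surface at z = 0. Lengths are in m, angles in degrees, forces in N, time in s.
With the tool pointing down it reaches from about 0.275 to 0.725 m from the base axis. Payload 15.9 kg.
Tool frame: the origin (TCP) lies midway between the tips of the shut fingers; the grasp point (between the pads) lies robot.hold_point_z behind it (robot.hold_point_z is the distance from the TCP to the grasp point, in m); z points along the fingers, y is the line along which they close (so a half turn about z gives the same grasp; the last joint's range is limited). The gripper opens to 85 mm and grips with 20 to 120 N. Pads are 22 mm wide; open, the fingers measure 114 mm over their backs; the gripper's body (76 mm by 85 mm) begins 54 mm behind the grasp point. The pads swing forward as they close: fully open they stand 13 mm farther back than shut.
Start: joints at [-75.344, 12.198, -1.971, 75.831, 0, 90], TCP at [0.127, -0.484, 0.231] pointing down, gripper open.
Joint ranges: [-170.91, 170.91], [-42.67, 98.43], [-65.05, 77.54], [-120.47, 116.71], [-90, 82.35], [-180, 180]. Speed limits (degrees/s): [108.29, 108.29, 136.94, 147.25, 180, 180].

### API

Orientations are given as [roll, pitch, yaw] about the fixed x, y, z axes, in that order (R = Rz(yaw) Ry(pitch) Rx(roll)).
In Python, from cell import robot gives the robot as it stands.
- The arm moves only by the tool arm_command, never from a script. Its argument "steps" is a list of rows, each an object with "travel": the shift along the world's x, y, z in m, a list of three; "rot": the turn, a rotation vector about the world's x, y, z in degrees, a list of three. A call has 1 to 20 rows; each row shifts and turns the commanded pose from where the row before left it; what a row does not reach is not made up. A row lasts 1/10 s, in which the tool goes at most 50 mm and 8.59 degrees, less where a joint would pass 70% of its speed; a pose out of reach is approached as far as the arm can. A call is refused whole if a number of a shift passes 0.05 or a number of a turn 8.59, either way. A call with a gripper value outside its range is refused whole. "claw" is the finger opening in m, from 0 to 0.0854, set as the call begins (left out, the last holds). The fingers move at their own pace and stop on an object; "squeeze" is the grip in N (left out, the last holds). Time passes only in rows, so rows that do not move let the fingers close. It gives the time, the measured TCP pose, the force, the opening and the grip force at its end, in the units of the state.
- robot.read_state(): the state, without advancing time (a new reading comes with each control period).
- robot.capture(name): name is "scene" or "top" or "wrist"; returns a dict with "frame" (400x640x3 uint8, red, green, blue), "K" (3x3 intrinsics, pixels), "cam_to_world" (4x4, takes a point from camera to world coordinates); the wrist camera has in their place "hand_eye" (4x4, takes a point from camera to tool coordinates, whose origin is the TCP and whose axes are the flange's). Camera axes: x right, y up, looking along -z (the intrinsics and any distortion apply to the point x, -y, -z); pixel columns grow to the right and rows downward; lengths in m; the calibration is good to about 2 mm. A picture is of the moment at which its call begins: read the wrist's pose just before it. There is no depth.
- robot.hand_in(): hands the job in; it is judged then, once.
The state is a dict: "time_s": time; "qpos": joint angles; "joint_velocities": joint speeds; "effort": joint torques, N m; "ee_pos": TCP position; "tool_rot": TCP orientation; "contact_force": force on the tool from outside, world axes, zero at the start; "wrist_torque": the same for the moment, N m; "width": opening from 0.0 (shut) to 1.0 (fully open); "grip_force": force on a finger pad.
Only numpy, scipy, OpenCV 4.12 (cv2) and the standard library are available. Lean on these libraries where they do the work, as an engineer would, in place of code of your own. Each camera call takes 0.05 s, during which the arm holds its last target. There are 200 camera calls.

## Working session

There is one attempt and no reset: what is moved stays moved. The work goes in short steps, Python scripts to look and compute and a tool call to move; the robot and the scene stay as the last step left them, time stands still between calls to the robot, and variables do not carry over. Pictures are saved under pics/ and viewed, at most 10 in all, crops included, and the job is handed in when it is done.

Besides the shell and the picture viewer there is one more tool, called in YAML: its name, and indented under it one key for each argument. arm_command: Moves the arm, as the interface text tells. Its arguments: {"type":"object","properties":{"steps":{"type":"array"},"claw":{"type":"number"},"squeeze":{"type":"number"}},"required":["steps"]}

```bash
ls; mkdir -p pics
python3 - <<'E'
from cell import robot
import cv2,numpy as np,pickle
print(robot.read_state(), robot.hold_point_z)
d={}
for n in("scene","top"):
    c=robot.capture(n); d[n]=c
    cv2.imwrite(f"pics/{n}0.png",c["frame"][:,:,::-1])
    print(n,c["K"],c["cam_to_world"],[k for k in c])
pickle.dump(d,open("d0.pkl","wb"))
E
```

```text
pics
{'time_s': 0.0, 'qpos': array([-7.53420382e+01,  1.22256094e+01, -2.01059959e+00,  7.58316976e+01,
       -4.34938369e-04,  9.00011136e+01]), 'joint_velocities': array([-0.03317375, -0.08746741, -0.00332399,  0.01564009, -0.00472211,
        0.02750008]), 'effort': array([-3.92507762e-03, -6.86146474e+01,  4.87130606e+01,  1.68549089e-02,
       -3.83412589e-04,  1.55647791e-05]), 'ee_pos': array([ 0.1264298 , -0.48337581,  0.2307928 ]), 'tool_rot': array([-1.79932093e+02,  4.36257900e-04,  1.46568487e+01]), 'contact_force': array([-0.68530643, -0.33432717, -0.92165346]), 'wrist_torque': array([ 0.00679032, -0.04379955,  0.07065481]), 'grip_force': 0.0, 'width': 1.0015845993896666} 0.0187
scene [[503.00180415   0.         319.61566853]
 [  0.         503.00180415 205.4735241 ]
 [  0.           0.           1.        ]] [[-0.87594238  0.29174389 -0.38420105 -0.08760669]
 [-0.48232838 -0.54479129  0.68597507  1.07217742]
 [-0.00918035  0.7861857   0.61792213  1.03260307]
 [ 0.          0.          0.          1.        ]] ['frame', 'K', 'cam_to_world']
top [[396.5326563    0.         326.34689143]
 [  0.         396.5326563  191.31236301]
 [  0.           0.           1.        ]] [[ 0.01850895  0.99795201 -0.06123078  0.42697706]
 [-0.99979271  0.01899312  0.00733466  0.03173116]
 [ 0.0084826   0.06108233  0.99809669  1.20022916]
 [ 0.          0.          0.          1.        ]] ['frame', 'K', 'cam_to_world']
```

View pics/scene0.png

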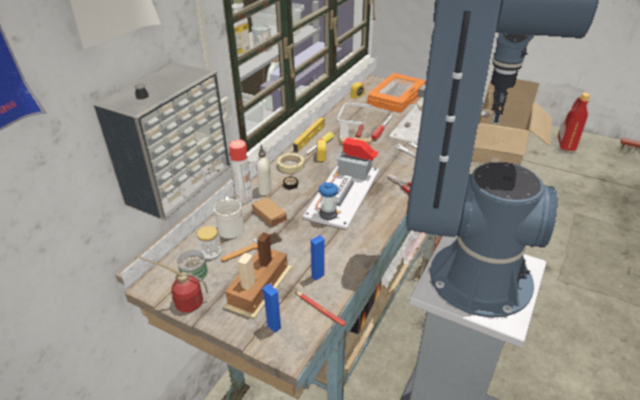

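View pics/top0.png

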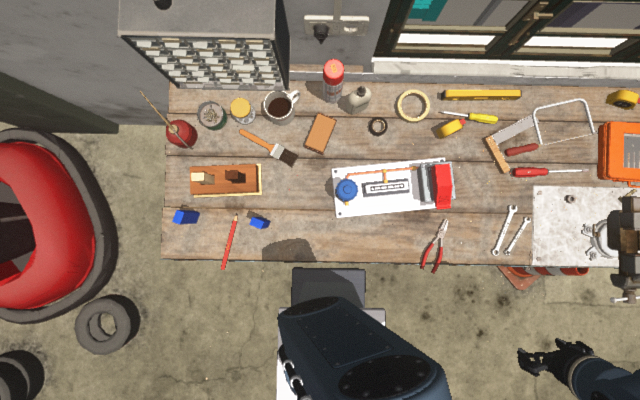

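The scene view shows the rack with the pine batten (245,270) nearer the camera and the dark one at (264,248). The clamp is at (345,185) with its red guard, and the blue decoys are at (272,308) and (317,258). In the top view the rack is at (225,180), the pad at (387,187), the guard at (441,185), and the decoys at (185,216) and (260,222).

Run:
```python
import cv2
t=cv2.imread("pics/top0.png");s=cv2.imread("pics/scene0.png")
a=cv2.resize(t[150:225,180:270],None,fx=4.4,fy=4.4,interpolation=cv2.INTER_CUBIC)
b=cv2.resize(t[150:225,325:465],None,fx=2.8,fy=4.4/4.4*2.8,interpolation=cv2.INTER_CUBIC)
c=cv2.resize(s[225:320,210:300],None,fx=4.2,fy=2.8*1,interpolation=cv2.INTER_CUBIC)
import numpy as np
o=np.zeros((600,800,3),np.uint8)
a=a[:330,:396];o[:a.shape[0],:a.shape[1]]=a
b=b[:,:400];o[:b.shape[0],400:400+b.shape[1]]=b
c=cv2.resize(s[225:315,210:300],None,fx=2.9,fy=2.9,interpolation=cv2.INTER_CUBIC);o[335:335+261,:261]=c
e=cv2.resize(s[125:230,295:390],None,fx=3.5,fy=3.5,interpolation=cv2.INTER_CUBIC);o[222:222+e.shape[0],420:420+e.shape[1]]=e
cv2.imwrite("pics/crop0.png",o)
```

```text
(no output)
```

View pics/crop0.png

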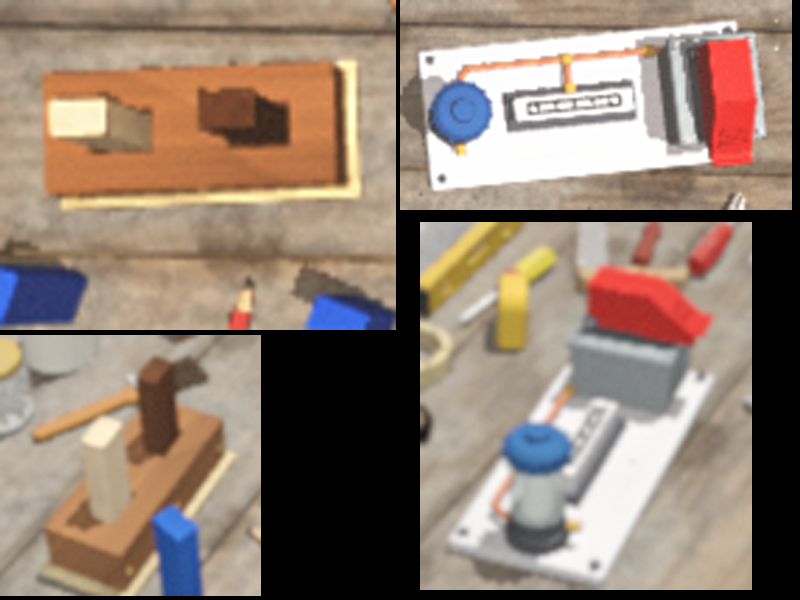

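The crops show the pine batten's top at top-image pixel (197.5,177) and the dark one's at (231.6,174.5). The pad quad runs from (363,184) to (409,180), and the guard lies across the right end of the plate. Next I work out coarse poses.

```bash
cat > h.py <<'E'
import numpy as np,cv2
from scipy.spatial.transform import Rotation as R
def ray(K,T,uv):
    p=np.array([(uv[0]-K[0,2])/K[0,0],-(uv[1]-K[1,2])/K[1,1],-1.]);return T[:3,3],T[:3,:3]@p
def onz(c,uv,z,T=None):
    o,d=ray(c["K"],c["cam_to_world"] if T is None else T,uv);return o+d*(z-o[2])/d[2]
def proj(c,P,T=None):
    T=c["cam_to_world"] if T is None else T
    q=(np.asarray(P)-T[:3,3])@T[:3,:3];K=c["K"]
    return np.array([K[0,2]-K[0,0]*q[...,0]/q[...,2],K[1,2]+K[1,1]*q[...,1]/q[...,2]]).T
def tcp(s):
    T=np.eye(4);T[:3,:3]=R.from_euler('xyz',s["tool_rot"],degrees=True).as_matrix();T[:3,3]=s["ee_pos"];return T
def quad(m):
    k,_=cv2.findContours(m.astype(np.uint8),0,2);k=max(k,key=cv2.contourArea);r=cv2.minAreaRect(k);return r,cv2.boxPoints(r),cv2.contourArea(k)
E
python3 - <<'E'
import pickle;from h import *
d=pickle.load(open("d0.pkl","rb"));t=d["top"];s=d["scene"];np.set_printoptions(precision=4,suppress=True)
f=t["frame"];hsv=cv2.cvtColor(f,cv2.COLOR_RGB2HSV)
def win(m,x0,x1,y0,y1):
    o=np.zeros_like(m);o[y0:y1,x0:x1]=m[y0:y1,x0:x1];return o
br=win((hsv[...,0]<15)&(hsv[...,1]>100)&(hsv[...,2]>70),185,265,158,200)
r,b,a=quad(br);print("rack top",r);P=np.array([onz(t,p,.06) for p in b]);print(P,P.mean(0))
wh=win((f.min(2)>200),325,470,150,225);r,b,a=quad(wh);print("plate",r);print(np.array([onz(t,p,.014) for p in b]))
pine=win((f.min(2)>140)&(hsv[...,1]>30)&(hsv[...,2]>200),188,212,168,184);r,b,a=quad(pine);print("pine",r,onz(t,r[0],.15))
print("pine",onz(t,(197.5,176.8),.15),"dark",onz(t,(231.6,174.5),.15))
red=win((hsv[...,1]>180)&((hsv[...,0]<8)|(hsv[...,0]>172)),420,460,155,215);r,b,a=quad(red);print("guard",r,onz(t,r[0],.115))
# pad corners crop -> px
pc=np.array([[505,95],[632,82],[637,118],[512,130]],float);pc=(pc-[400,0])/2.8+[325,150];PP=np.array([onz(t,p,.046) for p in pc]);print("pad",PP,PP.mean(0))
bl=win((hsv[...,0]>95)&(hsv[...,0]<125)&(hsv[...,1]>120),330,362,170,206);r,b,a=quad(bl);print("filter",r,onz(t,r[0],.12))
E
```

```text
rack top ((223.4603729248047, 178.5886993408203), (28.407947540283203, 68.10956573486328), 87.51044464111328)
[[0.5629 0.4213 0.06  ]
 [0.5753 0.2256 0.06  ]
 [0.4932 0.2197 0.06  ]
 [0.481  0.4145 0.06  ]] [0.5281 0.3202 0.06  ]
plate ((383.54998779296875, 192.32540893554688), (40.78962326049805, 99.40258026123047), 84.19327545166016)
[[ 0.543   0.0067  0.014 ]
 [ 0.5792 -0.2909  0.014 ]
 [ 0.4571 -0.3036  0.014 ]
 [ 0.4216 -0.0078  0.014 ]]
pine ((197.0, 176.5), (7.0, 12.0), 90.0) [0.5242 0.3678 0.15  ]
pine [0.5235 0.3664 0.15  ] dark [0.5313 0.2764 0.15  ]
guard ((443.22381591796875, 186.38714599609375), (43.19229507446289, 15.568611145019531), 88.26429748535156) [ 0.5132 -0.2975  0.115 ]
pad [[ 0.5214 -0.082   0.046 ]
 [ 0.5376 -0.2146  0.046 ]
 [ 0.5    -0.2201  0.046 ]
 [ 0.485  -0.0897  0.046 ]] [ 0.511  -0.1516  0.046 ]
filter ((346.4053955078125, 189.43243408203125), (19.72787857055664, 20.056676864624023), 80.53767395019531) [ 0.4994 -0.0309  0.12  ]
```

Coarse poses: the clamp's yaw is about 7° with the pad at (0.511,-0.152), and the rack is at (0.528,0.320) with the pine at (0.524,0.367). The blue decoys may stand in the way of a horizontal approach, so I triangulate them.

Run:
```python
import pickle;from h import *
d=pickle.load(open("d0.pkl","rb"));np.set_printoptions(precision=4,suppress=True)
def blue(c):
    h=cv2.cvtColor(c["frame"],cv2.COLOR_RGB2HSV);return ((h[...,0]>105)&(h[...,0]<128)&(h[...,1]>150)).astype(np.uint8),h
for n,wins in(("top",[(165,205,200,235),(240,275,205,240)]),("scene",[(260,285,280,335),(305,330,230,285)])):
    c=d[n];m,h=blue(c)
    for x0,x1,y0,y1 in wins:
        o=np.zeros_like(m);o[y0:y1,x0:x1]=m[y0:y1,x0:x1]
        ys,xs=np.nonzero(o);v=h[...,2][ys,xs]
        print(n,xs.min(),xs.max(),ys.min(),ys.max(),len(xs),"bright",np.c_[xs,ys][v>np.median(v)+15].mean(0) if (v>np.median(v)+15).any() else 0)
        k,_=cv2.findContours(o,0,2);k=max(k,key=cv2.contourArea);print(cv2.approxPolyDP(k,2,True)[:,0].tolist())
# predicted decoy top at candidate heights
t=d["top"];s=d["scene"]
for uv in((180,217),(256,223)):
    for z in(.0,.14,): print(uv,z,onz(t,uv,z),proj(s,onz(t,uv,z)))
```

```text
top 173 197 210 223 140 bright 0
[[177, 210], [173, 221], [185, 222], [182, 220], [185, 214]]
top 250 267 217 228 120 bright 0
[[250, 223], [260, 228], [266, 225], [254, 217]]
scene 263 279 285 330 506 bright [269.7812 290.4167]
[[268, 285], [263, 289], [268, 324], [276, 330], [279, 327], [276, 291]]
scene 312 323 236 278 443 bright [317.2576 240.197 ]
[[319, 236], [312, 240], [314, 278], [322, 274], [323, 239]]
(180, 217) 0.0 [0.4147 0.4621 0.    ] [264.7552 339.4755]
(180, 217) 0.14 [0.4162 0.4119 0.14  ] [271.4969 287.3704]
(256, 223) 0.0 [0.4009 0.2331 0.    ] [314.6872 281.6264]
(256, 223) 0.14 [0.404  0.2096 0.14  ] [317.2183 238.8577]
```

Decoy 1 stands at (0.416,0.412), 140 mm high, and blocks a horizontal approach. The plan is to grip the pine with the tool pitched 45°, lift it out, and roll the tool 180° so that the batten comes horizontal. I then lay it on the clear strip, re-grip it from above and place it on the pad. First I move over the clamp for a close wrist view.

arm_command:
  steps:
    - {"travel":[0.02,0.03,0.015],"rot":[0,0,8]}
    - {"travel":[0.03,0.034,0.015],"rot":[0,0,8]}
    - {"travel":[0.03,0.034,0.015],"rot":[0,0,8]}
    - {"travel":[0.03,0.034,0.015],"rot":[0,0,8]}
    - {"travel":[0.03,0.034,0.015],"rot":[0,0,8]}
    - {"travel":[0.03,0.034,0.015],"rot":[0,0,8]}
    - {"travel":[0.03,0.034,0.015],"rot":[0,0,8]}
    - {"travel":[0.03,0.034,0.015],"rot":[0,0,8]}
    - {"travel":[0.03,0.02,0],"rot":[0,0,8]}
    - {"travel":[0.02,0.01,0],"rot":[0,0,8]}
    - {"travel":[0,0,0],"rot":[0,0,0]}
    - {"travel":[0,0,0],"rot":[0,0,0]}
  claw: 0.085

```text
time_s: 1.3
ee_pos: [0.4065, -0.1855, 0.3509]
tool_rot: [-179.9, -0.0, 94.6]
contact_force: [-0.7, 0.1, 0.4]
width: 0.998
grip_force: 0.0
```

```bash
cat > snap.py <<'E'
import sys,pickle;from h import *
from cell import robot
s=robot.read_state();c=robot.capture("wrist");c["T"]=tcp(s)@c["hand_eye"]
n=sys.argv[1];pickle.dump(c,open(n+".pkl","wb"));cv2.imwrite(f"pics/{n}.png",c["frame"][:,:,::-1])
np.set_printoptions(precision=4,suppress=True);print(s["time_s"],s["qpos"],s["ee_pos"],s["tool_rot"]);print(c["hand_eye"],c["T"])
E
python3 snap.py w1
```

```text
1.3 [-24.524    6.716    8.7296  92.0691  -0.009   60.8539] [ 0.4065 -0.1855  0.3509] [-179.9471   -0.0191   94.6221]
[[-0.0003  0.9464  0.3231  0.0831]
 [ 1.      0.0005 -0.0006 -0.001 ]
 [-0.0007  0.3231 -0.9464 -0.1427]
 [ 0.      0.      0.      1.    ]] [[ 0.9968 -0.0761 -0.0257  0.3989]
 [ 0.0803  0.9434  0.3217 -0.1028]
 [-0.0002 -0.3228  0.9465  0.4937]
 [ 0.      0.      0.      1.    ]]
```

View pics/w1.png

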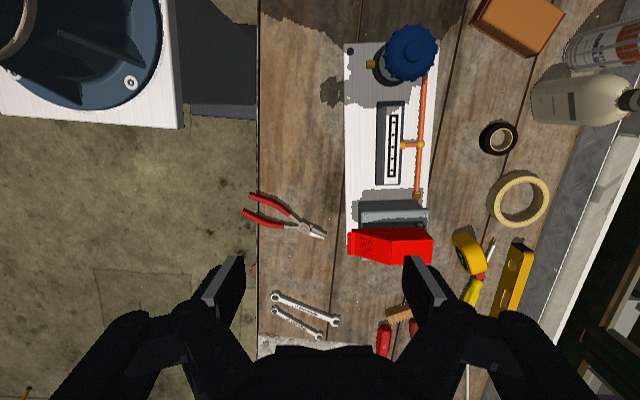

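The wrist view shows the pad's light inset, framed by the seal, at about (393,146), the guard at (390,246), the box top at (393,211) and the filter cap at (410,50). I measure the pad from the inset and the guard from its red mask.

```bash
cat > pad.py <<'E'
import sys,pickle;from h import *
np.set_printoptions(precision=4,suppress=True)
c=pickle.load(open(sys.argv[1]+".pkl","rb"));x0,x1,y0,y1=map(int,sys.argv[2:6])
f=c["frame"];g=cv2.cvtColor(f,cv2.COLOR_RGB2GRAY)
sub=g[y0:y1,x0:x1];th=(sub<130)
r,b,a=quad(th);print("pad dark",r,a);B=b+[x0,y0];W=np.array([onz(c,p,.046,c["T"]) for p in B]);print(W,W.mean(0))
# holes contours: bright regions enclosed
k,hh=cv2.findContours(th.astype(np.uint8),cv2.RETR_CCOMP,2)
for q,h_ in zip(k,hh[0]):
    if cv2.contourArea(q)>60:
        r=cv2.minAreaRect(q);bb=cv2.boxPoints(r)+[x0,y0];W=np.array([onz(c,p,.046,c["T"]) for p in bb])
        e=W[np.argsort(W[:,1])];ax=(e[2:].mean(0)-e[:2].mean(0));print(cv2.contourArea(q),h_[3]>=0,np.array(r[0])+[x0,y0],W.mean(0),"len",np.linalg.norm(ax),"yaw",np.degrees(np.arctan2(-ax[0],ax[1])))
cv2.imwrite("pics/padz.png",cv2.resize(f[y0:y1,x0:x1,::-1],None,fx=5,fy=5,interpolation=0))
h=cv2.cvtColor(f,cv2.COLOR_RGB2HSV);red=((h[...,1]>180)&((h[...,0]<8)|(h[...,0]>172)));red[:,:330]=0;red[270:]=0
k,_=cv2.findContours(red.astype(np.uint8),0,2);k=max(k,key=cv2.contourArea);print("red",cv2.approxPolyDP(k,2,True)[:,0].tolist())
# predicted hinge/grip
E
python3 pad.py w1 372 408 95 190
```

```text
pad dark ((17.5, 45.0), (90.0, 35.0), 90.0) 1684.0
[[ 0.4705 -0.0804  0.046 ]
 [ 0.5231 -0.0762  0.046 ]
 [ 0.5481 -0.2154  0.046 ]
 [ 0.4897 -0.2201  0.046 ]] [ 0.5079 -0.1481  0.046 ]
1684.0 False [389.5 140. ] [ 0.5079 -0.1481  0.046 ] len 0.14120362285211777 yaw 9.001868829522033
98.5 True [391.5 158.5] [ 0.5152 -0.1737  0.046 ] len 0.03757710221139071 yaw 9.134552987396788
107.5 True [392.5 134.5] [ 0.5107 -0.1359  0.046 ] len 0.03864955142077964 yaw 9.200863258798199
red [[432, 239], [423, 228], [352, 229], [352, 232], [347, 234], [348, 254], [367, 257], [389, 265], [403, 264], [405, 255], [419, 254], [425, 263], [430, 263]]
```

View pics/padz.png

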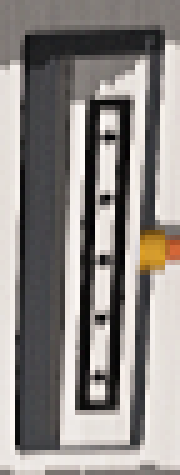

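The zoom shows the seal frame with corners at zoom pixels (91,100), (129,100), (118,408) and (79,408), so its centre is about (392.3,145.3) in the image.

Run:
```python
import pickle;from h import *
np.set_printoptions(precision=4,suppress=True)
c=pickle.load(open("w1.pkl","rb"))
z=np.array([[91,100],[129,100],[118,408],[79,408]])/5-.5+[372,95]
W=np.array([onz(c,p,.046,c["T"]) for p in z]);print(W,W.mean(0));a=W[:2].mean(0)-W[2:].mean(0);print(np.linalg.norm(a),np.degrees(np.arctan2(-a[0],a[1])),np.linalg.norm(W[0]-W[1]))
p0=W.mean(0)[:2];th=np.arctan2(-a[0],a[1])
for yaw in(th,np.radians(7)):
    M=np.array([[np.cos(yaw),-np.sin(yaw)],[np.sin(yaw),np.cos(yaw)]]);o=p0-M@[0,.015]
    L=lambda x,y,zz:np.r_[o+M@[x,y],zz]
    pts={"filter":L(0,.137,.134),"boxTL":L(-.055,-.08,.084),"boxTR":L(.055,-.08,.084),"hinge":L(.036,-.125,.096),"grip":L(-.052,-.125,.108),"lip":L(-.078,-.125,.108),"plTL":L(-.075,.173,.014),"plBL":L(-.075,-.173,.014)}
    for k,v in pts.items(): print(k,v,proj(c,v,c["T"]))
```

```text
[[ 0.5015 -0.1061  0.046 ]
 [ 0.5132 -0.1052  0.046 ]
 [ 0.5258 -0.2019  0.046 ]
 [ 0.5129 -0.203   0.046 ]] [ 0.5133 -0.1541  0.046 ]
0.0974929018822855 7.035548074358582 0.011723644777336503
filter [ 0.4984 -0.033   0.134 ] [414.1458  50.2915]
boxTL [ 0.4704 -0.2551  0.084 ] [360.8496 211.7164]
boxTR [ 0.5796 -0.2416  0.084 ] [430.6528 208.9606]
hinge [ 0.5662 -0.2886  0.096 ] [419.079  238.5826]
grip [ 0.4789 -0.2994  0.108 ] [364.7199 244.2288]
lip [ 0.4531 -0.3026  0.108 ] [347.974  244.8626]
plTL [ 0.4196 -0.0064  0.014 ] [342.0986  41.3219]
plBL [ 0.4619 -0.3498  0.014 ] [345.8157 244.0532]
filter [ 0.4985 -0.033   0.134 ] [414.2115  50.2884]
boxTL [ 0.4703 -0.255   0.084 ] [360.8124 211.6977]
boxTR [ 0.5795 -0.2416  0.084 ] [430.6135 208.9823]
hinge [ 0.5661 -0.2886  0.096 ] [419.0232 238.5974]
grip [ 0.4788 -0.2993  0.108 ] [364.664  244.2123]
lip [ 0.453  -0.3025  0.108 ] [347.9177 244.8368]
plTL [ 0.4196 -0.0064  0.014 ] [342.1621  41.2844]
plBL [ 0.4618 -0.3498  0.014 ] [345.7549 244.0339]
```

The pad is at (0.513,-0.154) with a yaw of 7.0°, and the guard prediction agrees with the image. Next I move over the rack, turning the tool so that the fingers close along the rack's y.

arm_command:
  steps:
    - {"travel":[0.0,0.03,0.0],"rot":[0,0,7.5]}
    - {"travel":[0.0,0.043,0],"rot":[0,0,7.5]}
    - {"travel":[0.0,0.043,0],"rot":[0,0,7.5]}
    - {"travel":[0.0,0.043,0],"rot":[0,0,7.5]}
    - {"travel":[0,0.043,0],"rot":[0,0,7.5]}
    - {"travel":[0,0.043,0],"rot":[0,0,7.5]}
    - {"travel":[0,0.043,0],"rot":[0,0,7.5]}
    - {"travel":[0,0.043,0],"rot":[0,0,7.5]}
    - {"travel":[0,0.043,0],"rot":[0,0,7.5]}
    - {"travel":[0,0.043,0],"rot":[0,0,7.5]}
    - {"travel":[0,0.043,0],"rot":[0,0,7.5]}
    - {"travel":[0,0.043,0],"rot":[0,0,7.5]}
    - {"travel":[0,0.02,0],"rot":[0,0,0]}
    - {"travel":[0,0,0],"rot":[0,0,0]}
    - {"travel":[0,0,0],"rot":[0,0,0]}

```text
time_s: 2.85
ee_pos: [0.4067, 0.3365, 0.3513]
tool_rot: [-180.0, -0.0, -175.4]
contact_force: [0.3, 0.4, -0.0]
width: 0.994
grip_force: 0.0
```

```bash
python3 snap.py w2
```

```text
2.85 [39.6107 16.959  21.6456 94.7087 -0.0136 35.056 ] [0.4067 0.3365 0.3513] [-179.9762   -0.0103 -175.4452]
[[-0.0003  0.9465  0.3226  0.0839]
 [ 1.     -0.0001  0.0013  0.0001]
 [ 0.0013  0.3226 -0.9465 -0.1427]
 [ 0.      0.      0.      1.    ]] [[-0.0791 -0.9436 -0.3215  0.323 ]
 [ 0.9969 -0.0755 -0.0239  0.33  ]
 [-0.0017 -0.3224  0.9466  0.494 ]
 [ 0.      0.      0.      1.    ]]
```

View pics/w2.png

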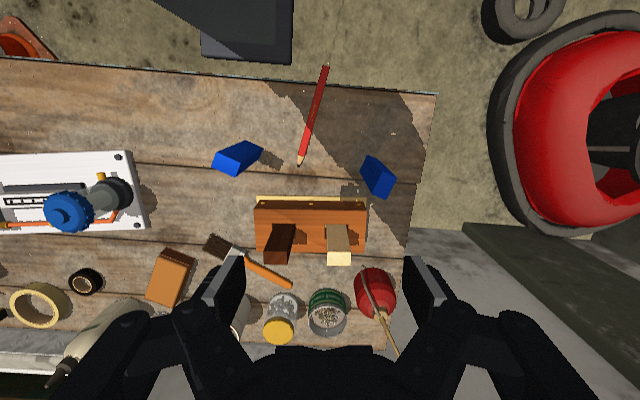

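The wrist view shows the pine's top at (339,258), the dark batten's top at (276,256), the rack front edge running from (255,205) to (368,209), and the decoys at (237,158) and (377,176).

Run:
```python
import pickle;from h import *
np.set_printoptions(precision=4,suppress=True)
c=pickle.load(open("w2.pkl","rb"));f=c["frame"];h=cv2.cvtColor(f,cv2.COLOR_RGB2HSV)
m=np.zeros(f.shape[:2],bool);m[245:272,318:360]=(h[...,2]>200)[245:272,318:360]
r,b,a=quad(m);print("pine top px",r,a);W=np.array([onz(c,p,.15,c["T"]) for p in b]);print(W,W.mean(0))
print("dark",onz(c,(276,256.5),.15,c["T"]))
m[:]=0;m[195:260,245:375]=((h[...,0]<15)&(h[...,1]>110)&(h[...,2]>60))[195:260,245:375]
k,_=cv2.findContours(m.astype(np.uint8),0,2);k=max(k,key=cv2.contourArea);p=cv2.approxPolyDP(k,3,True)[:,0];print(p.tolist())
# bounds check of blue decoys: tops at .14
b=((h[...,0]>105)&(h[...,0]<128)&(h[...,1]>150));b[:,:200]=0
for x0 in(200,340):
    q=b.copy();q[:,:x0]=0;q[:,x0+80:]=0;kk,_=cv2.findContours(q.astype(np.uint8),0,2);kk=max(kk,key=cv2.contourArea);P=cv2.approxPolyDP(kk,2,True)[:,0];print([(*u,*onz(c,u,.14,c["T"])[:2].round(3)) for u in P.tolist()])
for P in [(.5235,.3664,.15),(.5235,.3664,.06),(.524,.367,.06)]: print(proj(c,P,c["T"]))
```

```text
pine top px ((338.5, 258.5), (13.0, 23.0), 90.0) 298.0
[[0.5145 0.3495 0.15  ]
 [0.5119 0.3816 0.15  ]
 [0.5327 0.3839 0.15  ]
 [0.5353 0.3513 0.15  ]] [0.5236 0.3666 0.15  ]
dark [0.5274 0.2786 0.15  ]
[[253, 209], [256, 251], [263, 252], [263, 259], [286, 259], [286, 251], [263, 250], [272, 223], [295, 224], [290, 252], [326, 252], [324, 224], [347, 224], [351, 253], [363, 253], [366, 210], [356, 205], [363, 202], [260, 200]]
[(262, 148, np.float64(0.379), np.float64(0.256)), (243, 141, np.float64(0.372), np.float64(0.232)), (216, 152, np.float64(0.388), np.float64(0.197)), (211, 166, np.float64(0.407), np.float64(0.19)), (235, 176, np.float64(0.418), np.float64(0.221)), (258, 158, np.float64(0.392), np.float64(0.251))]
[(367, 155, np.float64(0.377), np.float64(0.389)), (360, 172, np.float64(0.4), np.float64(0.383)), (372, 194, np.float64(0.428), np.float64(0.403)), (385, 199, np.float64(0.434), np.float64(0.421)), (396, 177, np.float64(0.402), np.float64(0.431)), (377, 159, np.float64(0.381), np.float64(0.403))]
[338.3796 258.4911]
[335.8067 231.3354]
[336.1271 231.625 ]
```

The pine is at (0.5236,0.3666). I tilt the tool 45° and move above it.

arm_command:
  steps:
    - {"travel":[0.02,0.005,0],"rot":[0.6,-7.5,0]}
    - {"travel":[0.021,0.005,0],"rot":[0.6,-7.5,0]}
    - {"travel":[0.021,0.005,-0.01],"rot":[0.6,-7.5,0]}
    - {"travel":[0.021,0.005,-0.01],"rot":[0.6,-7.5,0]}
    - {"travel":[0.021,0.005,-0.015],"rot":[0.6,-7.5,0]}
    - {"travel":[0.02,0.006,-0.015],"rot":[0.6,-7.5,0]}
    - {"travel":[0,0,0],"rot":[0,0,0]}
    - {"travel":[0,0,0],"rot":[0,0,0]}

```text
time_s: 3.7
ee_pos: [0.5222, 0.3655, 0.3075]
tool_rot: [-179.8, 41.6, -175.2]
contact_force: [0.5, 0.2, 0.5]
width: 0.993
grip_force: 0.0
```

```bash
python3 -c "
from h import *;from cell import robot
s=robot.read_state();np.set_printoptions(precision=4,suppress=True);print(s['qpos'],s['ee_pos']);print(tcp(s))"
```

```text
[ 48.0783   0.0847 -19.3875  37.7731 -27.2157  35.2329] [0.5222 0.3655 0.3075]
[[-0.7453 -0.0813  0.6617  0.5222]
 [-0.0621  0.9967  0.0524  0.3655]
 [-0.6638 -0.002  -0.7479  0.3075]
 [ 0.      0.      0.      1.    ]]
```

arm_command:
  steps:
    - {"travel":[0.0085,0.0017,0],"rot":[0.3,-3.4,0]}
    - {"travel":[0,0,-0.02],"rot":[0,0,0]}
    - {"travel":[0,0,-0.025],"rot":[0,0,0]}
    - {"travel":[0,0,-0.025],"rot":[0,0,0]}
    - {"travel":[0,0,-0.025],"rot":[0,0,0]}
    - {"travel":[0,0,-0.025],"rot":[0,0,0]}
    - {"travel":[0,0,0],"rot":[0,0,0]}
    - {"travel":[0,0,0],"rot":[0,0,0]}

```text
time_s: 4.5
ee_pos: [0.5323, 0.3691, 0.1889]
tool_rot: [-180.0, 45.2, -175.3]
contact_force: [0.4, 0.7, -0.1]
width: 0.999
grip_force: 0.0
```

```bash
python3 snap.py w3 | head -1
python3 - <<'E'
import pickle;from h import *
c=pickle.load(open("w3.pkl","rb"))
for P in((.5236,.3666,.15),(.5236,.3666,.08),(.53,.277,.15)): print(proj(c,P,c["T"]))
E
```

```text
4.5 [ 48.6213   5.0435 -35.1538  13.9036 -29.4925  34.1819] [0.5323 0.3691 0.1889] [-179.9611   45.1636 -175.2915]
[320.61778316 191.34619342]
[321.22222655 106.76912417]
[175.13986212 190.43123584]
```

View pics/w3.png

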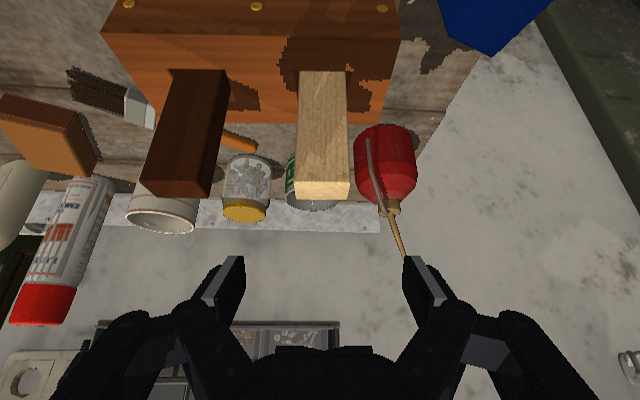

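The view shows the pine's top centre at (322,190), predicted (320.6,191), centred between the fingers, and the dark batten is clear at (185,120). I descend and grip.

arm_command:
  steps:
    - {"travel":[-0.0015,-0.0015,-0.02],"rot":[0,0,0]}
    - {"travel":[0,0,-0.02],"rot":[0,0,0]}
    - {"travel":[0,0,-0.018],"rot":[0,0,0]}
    - {"travel":[0,0,-0.01],"rot":[0,0,0]}
    - {"travel":[0,0,0],"rot":[0,0,0]}
    - {"travel":[0,0,0],"rot":[0,0,0]}

```text
time_s: 5.15
ee_pos: [0.5303, 0.3677, 0.1204]
tool_rot: [-180.0, 45.2, -175.2]
contact_force: [0.0, 0.1, 0.6]
width: 0.99
grip_force: 0.0
```

arm_command:
  steps:
    - {"travel":[0,0,0],"rot":[0,0,0]}
    - {"travel":[0,0,0],"rot":[0,0,0]}
    - {"travel":[0,0,0],"rot":[0,0,0]}
    - {"travel":[0,0,0],"rot":[0,0,0]}
    - {"travel":[0,0,0],"rot":[0,0,0]}
    - {"travel":[0,0,0],"rot":[0,0,0]}
    - {"travel":[0,0,0],"rot":[0,0,0]}
    - {"travel":[0,0,0],"rot":[0,0,0]}
  claw: 0.0
  squeeze: 40

```text
time_s: 5.95
ee_pos: [0.53, 0.3673, 0.1195]
tool_rot: [-179.9, 45.2, -175.2]
contact_force: [-1.8, -0.2, 6.2]
width: 0.389
grip_force: 41.7
```

Gripped: the opening is 33 mm. I lift straight up.

arm_command:
  steps:
    - {"travel":[0,0,0.01],"rot":[0,0,0]}
    - {"travel":[0,0,0.015],"rot":[0,0,0]}
    - {"travel":[0,0,0.02],"rot":[0,0,0]}
    - {"travel":[0,0,0.02],"rot":[0,0,0]}
    - {"travel":[0,0,0.02],"rot":[0,0,0]}
    - {"travel":[0,0,0.02],"rot":[0,0,0]}
    - {"travel":[0,0,0.025],"rot":[0,0,0]}
    - {"travel":[0,0,0.025],"rot":[0,0,0]}
    - {"travel":[0,0,0.025],"rot":[0,0,0]}
    - {"travel":[0,0,0.02],"rot":[0,0,0]}
    - {"travel":[0,0,0],"rot":[0,0,0]}

```text
time_s: 7.05
ee_pos: [0.5302, 0.3676, 0.3228]
tool_rot: [179.9, 45.3, -175.4]
contact_force: [1.1, -0.6, -0.3]
width: 0.389
grip_force: 41.3
```

```bash
python3 -c "
from h import *;from cell import robot
s=robot.read_state();np.set_printoptions(precision=4,suppress=True);print(s['qpos'],s['width'],s['grip_force']);print(tcp(s))"
```

```text
[ 48.7014  -1.1927 -21.1758  33.9069 -29.5528  34.1784] 0.38881573646923606 41.32365882396698
[[-0.7005 -0.0824  0.7089  0.5302]
 [-0.0569  0.9966  0.0596  0.3676]
 [-0.7114  0.0014 -0.7028  0.3228]
 [ 0.      0.      0.      1.    ]]
```

arm_command:
  steps:
    - {"travel":[-0.005,-0.0131,0],"rot":[-5.67,-0.48,5.62]}
    - {"travel":[-0.005,-0.0131,0],"rot":[-5.67,-0.48,5.62]}
    - {"travel":[-0.005,-0.0131,0],"rot":[-5.67,-0.48,5.62]}
    - {"travel":[-0.005,-0.0131,0],"rot":[-5.67,-0.48,5.62]}
    - {"travel":[-0.005,-0.0131,0],"rot":[-5.67,-0.48,5.62]}
    - {"travel":[-0.005,-0.0131,0],"rot":[-5.67,-0.48,5.62]}
    - {"travel":[-0.005,-0.0131,0],"rot":[-5.67,-0.48,5.62]}
    - {"travel":[-0.005,-0.0131,0],"rot":[-5.67,-0.48,5.62]}
    - {"travel":[-0.005,-0.0131,0],"rot":[-5.67,-0.48,5.62]}
    - {"travel":[-0.005,-0.0131,0],"rot":[-5.67,-0.48,5.62]}
    - {"travel":[-0.005,-0.0131,0],"rot":[-5.67,-0.48,5.62]}
    - {"travel":[-0.005,-0.0131,0],"rot":[-5.67,-0.48,5.62]}
    - {"travel":[-0.005,-0.0131,0],"rot":[-5.67,-0.48,5.62]}
    - {"travel":[-0.005,-0.0131,0],"rot":[-5.67,-0.48,5.62]}
    - {"travel":[-0.005,-0.0131,0],"rot":[-5.67,-0.48,5.62]}
    - {"travel":[-0.005,-0.0131,0],"rot":[-5.67,-0.48,5.62]}
    - {"travel":[-0.005,-0.0131,0],"rot":[-5.67,-0.48,5.62]}
    - {"travel":[-0.005,-0.0131,0],"rot":[-5.67,-0.48,5.62]}
    - {"travel":[-0.005,-0.0131,0],"rot":[-5.67,-0.48,5.62]}
    - {"travel":[-0.005,-0.0131,0],"rot":[-5.67,-0.48,5.62]}

```text
time_s: 9.05
ee_pos: [0.4288, 0.1045, 0.3177]
tool_rot: [-161.0, -42.2, -22.2]
contact_force: [0.1, 0.2, -0.1]
width: 0.39
grip_force: 41.3
```

arm_command:
  steps:
    - {"travel":[0,0,0],"rot":[-5.67,-0.48,5.62]}
    - {"travel":[0,0,0],"rot":[-5.67,-0.48,5.62]}
    - {"travel":[0,0,0],"rot":[0,0,0]}
    - {"travel":[0,0,0],"rot":[0,0,0]}

```text
time_s: 9.45
ee_pos: [0.4294, 0.105, 0.3183]
tool_rot: [-175.5, -45.3, -1.3]
contact_force: [-0.2, -0.4, -0.1]
width: 0.392
grip_force: 41.3
```

```bash
cat > st.py <<'E'
from h import *;from cell import robot
s=robot.read_state();np.set_printoptions(precision=4,suppress=True);print(s['time_s'],s['qpos'],s['width'],s['grip_force'],s['contact_force']);print(tcp(s))
E
python3 st.py
```

```text
9.45 [  22.6024  -34.2706  -44.621    35.5256  -12.4502 -163.0542] 0.3918132565289492 41.32520020008087 [-0.2185 -0.3703 -0.0929]
[[ 0.7029  0.0333  0.7105  0.4294]
 [-0.0157 -0.9979  0.0623  0.105 ]
 [ 0.7111 -0.0549 -0.701   0.3183]
 [ 0.      0.      0.      1.    ]]
```

arm_command:
  steps:
    - {"travel":[0,0,-0.02],"rot":[-3.1,-0.27,3.1]}
    - {"travel":[0,0,-0.03],"rot":[0,0,0]}
    - {"travel":[0,0,-0.03],"rot":[0,0,0]}
    - {"travel":[0,0,-0.03],"rot":[0,0,0]}
    - {"travel":[0,0,-0.03],"rot":[0,0,0]}
    - {"travel":[0,0,-0.03],"rot":[0,0,0]}
    - {"travel":[0,0,-0.03],"rot":[0,0,0]}
    - {"travel":[0,0,-0.03],"rot":[0,0,0]}
    - {"travel":[0,0,-0.02],"rot":[0,0,0]}
    - {"travel":[0,0,0],"rot":[0,0,0]}
    - {"travel":[0,0,0],"rot":[0,0,0]}

```text
time_s: 10.55
ee_pos: [0.4549, 0.1218, 0.1127]
tool_rot: [179.0, -41.9, 5.1]
contact_force: [0.2, 0.1, -0.5]
width: 0.391
grip_force: 41.2
```

```bash
python3 st.py; python3 snap.py w4 >/dev/null
python3 - <<'E'
import pickle;from h import *
c=pickle.load(open("w4.pkl","rb"));f=c["frame"];h=cv2.cvtColor(f,cv2.COLOR_RGB2HSV)
E
```

```text
10.55 [  23.9374  -15.0126  -65.0034   -0.0586  -13.4269 -165.7193] 0.3911306358837251 41.23648524284363 [ 0.1946  0.0662 -0.5254]
[[ 0.7415  0.0775  0.6665  0.4549]
 [ 0.0667 -0.9969  0.0418  0.1218]
 [ 0.6676  0.0134 -0.7444  0.1127]
 [ 0.      0.      0.      1.    ]]
```

View pics/w4.png

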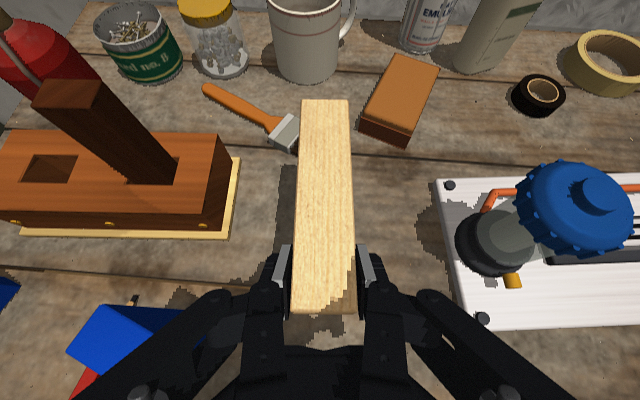

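Joint 3 reached its -65° limit, so the lay-down spot must lie farther out. The wrist view shows the batten held well, spanning (325,100)-(325,310). The brush tip is at (290,150) and the brown block's near edge at (360,132)-(410,147). I check how much room there is.

Run:
```python
import pickle;from h import *
np.set_printoptions(precision=3,suppress=True)
c=pickle.load(open("w4.pkl","rb"))
for n,uv in(("brushL",(270,148)),("brushR",(298,150)),("blk",(358,132)),("blk",(412,147)),("plate",(447,330)),("plate",(432,182)),("rackfoot",(238,160)),("rackfoot",(228,238)),("dec",(100,375))): print(n,onz(c,uv,0.0,c["T"]))
T=c["T"];print(T[:3,3])
for uv in((301,100),(349,100),(293,312),(357,312)): print(ray(c["K"],T,uv)[1])
```

```text
brushL [0.6   0.194 0.   ]
brushR [0.6   0.161 0.   ]
blk [0.632 0.092 0.   ]
blk [0.616 0.028 0.   ]
plate [0.421 0.005 0.   ]
plate [0.571 0.007 0.   ]
rackfoot [0.58  0.228 0.   ]
rackfoot [0.489 0.22  0.   ]
dec [0.363 0.301 0.   ]
[0.42  0.121 0.274]
[ 0.721  0.126 -0.777]
[ 0.734 -0.047 -0.775]
[ 0.018  0.096 -1.078]
[ 0.036 -0.134 -1.075]
```

```bash
cat > fk.py <<'E'
from h import *
from scipy.optimize import least_squares
Q=np.array([[-75.342,12.2256,-2.0106,75.8317,0],[-24.524,6.716,8.7296,92.0691,-.009],[39.6107,16.959,21.6456,94.7087,-.0136],[48.0783,.0847,-19.3875,37.7731,-27.2157],[48.6213,5.0435,-35.1538,13.9036,-29.4925],[48.7014,-1.1927,-21.1758,33.9069,-29.5528],[22.6024,-34.2706,-44.621,35.5256,-12.4502],[23.9374,-15.0126,-65.0034,-.0586,-13.4269]])
X=np.array([[.1264,-.4834,.2308],[.4065,-.1855,.3509],[.4067,.3365,.3513],[.5222,.3655,.3075],[.5323,.3691,.1889],[.5302,.3676,.3228],[.4294,.105,.3183],[.4549,.1218,.1127]])
def fk(p,q,s=1):
    r0,h0,a,b,c,d=p;q1,q2,q3,q4,q5=np.radians(q[:5]);t=q2-q3+q4
    S,C=np.sin,np.cos
    u=np.array([C(t),0,-S(t)]);w=C(q5)*u+np.array([0,s*S(q5),0])
    P=np.array([r0+a*S(q2)+b*C(q2-q3),0,h0+a*C(q2)-b*S(q2-q3)])+c*u+d*w
    M=R.from_euler('z',q1).as_matrix();return M@P,M@w
best=[]
for s in(1,-1):
    f=lambda p:np.concatenate([fk(p,q,s)[0]-x for q,x in zip(Q,X)])
    r=least_squares(f,[0,.3,.35,.35,.05,.2]);best.append((abs(r.fun).max(),s,r.x))
e,S_,p=min(best,key=lambda b:b[0])
LO=np.array([-170.9,-42.67,-65.05,-120.47,-90]);HI=np.array([170.9,98.43,77.54,116.71,82.35])
def ik(x,w,q0):
    g=lambda q:np.concatenate([(fk(p,q,S_)[0]-x)*10,fk(p,q,S_)[1]-w])
    r=least_squares(g,np.clip(q0,LO+.1,HI-.1),bounds=(LO,HI));return r.x,abs(r.fun).max()
E
python3 - <<'E'
from fk import *
np.set_printoptions(precision=3,suppress=True);print(e,S_,p)
q0=Q[-1]
for x in(.46,.475,.485,.5):
  for th in(45,52,60):
    for hd in(2,15):
      t=np.radians(th);h=np.radians(hd);w=np.array([np.cos(t)*np.cos(h),np.cos(t)*np.sin(h),-np.sin(t)])
      q,er=ik(np.array([x,.125,.015]),w,q0);print(x,th,hd,q,round(er,4))
E
```

```text
0.025782756664599615 1 [-0.023  0.336  0.512  0.416  0.199  0.315]
0.46 45 2 [ 27.58   14.722 -65.05  -25.    -18.869] 0.0731
0.46 45 15 [ 15.414  11.974 -65.05  -23.131  -0.319] 0.1134
0.46 52 2 [ 23.999  13.231 -65.05  -23.66  -13.389] 0.0065
0.46 52 15 [ 15.346  11.863 -65.05  -22.757  -0.217] 0.029
0.46 60 2 [ 21.542   9.181 -56.464  -4.195  -9.628] 0.0
0.46 60 15 [ 15.302   8.767 -57.914  -6.68   -0.151] 0.0
0.475 45 2 [ 25.876  16.648 -65.05  -28.613 -17.484] 0.0601
0.475 45 15 [ 14.498  14.28  -65.05  -26.892   0.382] 0.0945
0.475 52 2 [ 22.793  14.533 -64.062 -24.74  -12.624] 0.0
0.475 52 15 [ 14.575  14.126 -65.05  -26.467   0.263] 0.0095
0.475 60 2 [ 20.612  10.342 -54.795  -3.823  -9.182] 0.0
0.475 60 15 [ 14.623   9.96  -56.124  -6.083   0.189] 0.0
0.485 45 2 [ 24.834  18.03  -65.05  -31.121 -16.624] 0.0507
0.485 45 15 [ 13.956  15.882 -65.05  -29.492   0.787] 0.0814
0.485 52 2 [ 22.087  15.049 -62.923 -24.242 -12.207] 0.0
0.485 52 15 [ 14.107  15.365 -64.688 -28.05    0.55 ] 0.0
0.485 60 2 [ 20.034  11.106 -53.663  -3.535  -8.905] 0.0
0.485 60 15 [ 14.202  10.742 -54.918  -5.657   0.399] 0.0
0.5 45 2 [ 23.394  20.252 -65.05  -35.049 -15.418] 0.0354
0.5 45 15 [ 13.232  18.391 -65.05  -33.548   1.315] 0.0613
0.5 52 2 [ 21.103  15.826 -61.19  -23.453 -11.624] 0.0
0.5 52 15 [ 13.456  16.037 -62.784 -26.811   0.951] 0.0
0.5 60 2 [ 19.223  12.236 -51.938  -3.049  -8.514] 0.0
0.5 60 15 [ 13.613  11.899 -53.089  -4.981   0.694] 0.0
```

arm_command:
  steps:
    - {"travel":[0.01,0,0.01],"rot":[-0.3,6,0]}
    - {"travel":[0.01,0,0],"rot":[-0.3,6,0]}
    - {"travel":[0,0,-0.02],"rot":[0,0,0]}
    - {"travel":[0,0,-0.02],"rot":[0,0,0]}
    - {"travel":[0,0,-0.02],"rot":[0,0,0]}
    - {"travel":[0,0,0],"rot":[0,0,0]}
    - {"travel":[0,0,0],"rot":[0,0,0]}

```text
time_s: 11.3
ee_pos: [0.4745, 0.122, 0.0623]
tool_rot: [179.4, -30.7, 4.9]
contact_force: [0.3, 0.3, -0.2]
width: 0.387
grip_force: 41.2
```

```bash
python3 st.py
```

```text
11.3 [  19.5336   -3.0914  -56.0493    7.2989   -7.955  -167.3462] 0.3872307518641561 41.22371971607208 [ 0.2931  0.2984 -0.1574]
[[ 0.8568  0.0807  0.5093  0.4745]
 [ 0.0738 -0.9967  0.0339  0.122 ]
 [ 0.5104  0.0086 -0.8599  0.0623]
 [ 0.      0.      0.      1.    ]]
```

arm_command:
  steps:
    - {"travel":[0,0,-0.012],"rot":[0,0,0]}
    - {"travel":[0,0,-0.01],"rot":[0,0,0]}
    - {"travel":[0,0,-0.003],"rot":[0,0,0]}
    - {"travel":[0,0,0],"rot":[0,0,0]}
    - {"travel":[0,0,0],"rot":[0,0,0]}

```text
time_s: 11.8
ee_pos: [0.4753, 0.1223, 0.0377]
tool_rot: [179.4, -30.8, 4.9]
contact_force: [1.2, 0.7, 1.5]
width: 0.39
grip_force: 40.5
```

arm_command:
  steps:
    - {"travel":[0,0,-0.003],"rot":[0,0,0]}
    - {"travel":[0,0,0],"rot":[0,0,0]}

```text
time_s: 12.0
ee_pos: [0.4749, 0.1222, 0.0339]
tool_rot: [179.4, -30.7, 5.0]
contact_force: [2.0, 0.6, 2.7]
width: 0.388
grip_force: 40.3
```

Contact is felt, so I open the fingers and let the tail fall flat. Then I back off upwards and turn the tool to vertical.

arm_command:
  steps:
    - {"travel":[0,0,0],"rot":[0,0,0]}
    - {"travel":[0,0,0],"rot":[0,0,0]}
    - {"travel":[0,0,0],"rot":[0,0,0]}
    - {"travel":[0,0,0],"rot":[0,0,0]}
    - {"travel":[0,0,0],"rot":[0,0,0]}
    - {"travel":[0,0,0],"rot":[0,0,0]}
  claw: 0.085

```text
time_s: 12.6
ee_pos: [0.4745, 0.122, 0.0335]
tool_rot: [179.4, -30.7, 5.0]
contact_force: [0.6, 0.6, -0.4]
width: 0.997
grip_force: 0.0
```

arm_command:
  steps:
    - {"travel":[0,0,0.015],"rot":[0,0,0]}
    - {"travel":[0,0,0.03],"rot":[0,0,0]}
    - {"travel":[0,0,0.03],"rot":[0,0,0]}
    - {"travel":[0,0,0.03],"rot":[-0.5,6,0]}
    - {"travel":[0,0,0.03],"rot":[-0.5,6,0]}
    - {"travel":[-0.01,0,0.03],"rot":[-0.5,6,0]}
    - {"travel":[-0.01,0,0.03],"rot":[-0.5,6,0]}
    - {"travel":[-0.02,0,0.03],"rot":[-0.5,6,0]}
    - {"travel":[0,0,0],"rot":[0,0,0]}
    - {"travel":[0,0,0],"rot":[0,0,0]}

```text
time_s: 13.6
ee_pos: [0.4426, 0.1229, 0.2297]
tool_rot: [179.4, -6.0, 5.0]
contact_force: [-0.7, -0.1, -1.1]
width: 0.997
grip_force: 0.0
```

```bash
python3 st.py; python3 snap.py w5 >/dev/null
cat > bat.py <<'E'
import sys,pickle;from h import *
np.set_printoptions(precision=4,suppress=True)
c=pickle.load(open(sys.argv[1]+".pkl","rb"));z=float(sys.argv[2]);x0,x1,y0,y1=map(int,sys.argv[3:7])
h=cv2.cvtColor(c["frame"],cv2.COLOR_RGB2HSV);m=np.zeros(h.shape[:2],bool)
m[y0:y1,x0:x1]=((h[...,0]>13)&(h[...,0]<26)&(h[...,1]>55)&(h[...,2]>170))[y0:y1,x0:x1]
m=cv2.morphologyEx(m.astype(np.uint8),cv2.MORPH_OPEN,np.ones((5,5)));r,b,a=quad(m);print(r,a,b.tolist())
W=np.array([onz(c,p,z,c.get("T",c.get("cam_to_world"))) for p in b]);print(W,W.mean(0))
e=[W[1]-W[0],W[2]-W[1]];print([ (np.linalg.norm(v),np.degrees(np.arctan2(v[1],v[0]))) for v in e])
E
python3 bat.py w5 .022 0 640 0 400
```

```text
13.6 [  16.7236    2.1264  -14.1596   67.9935   -1.7492 -168.3307] 0.9974916243589157 0.0 [-0.7439 -0.1415 -1.1263]
[[ 0.9908  0.0861  0.1042  0.4426]
 [ 0.0866 -0.9962 -0.0006  0.1229]
 [ 0.1038  0.0096 -0.9946  0.2297]
 [ 0.      0.      0.      1.    ]]
((325.5, 134.0), (114.0, 27.0), 90.0) 2526.5 [[312.0, 77.0], [339.0, 77.0], [339.0, 191.0], [312.0, 191.0]]
[[0.5796 0.1463 0.022 ]
 [0.5825 0.114  0.022 ]
 [0.4435 0.1003 0.022 ]
 [0.4405 0.1356 0.022 ]] [0.5115 0.1241 0.022 ]
[(np.float64(0.03250590394963265), np.float64(-84.95279622956124)), (np.float64(0.13964505507659866), np.float64(-174.3685304319314))]
```

View pics/w5.png

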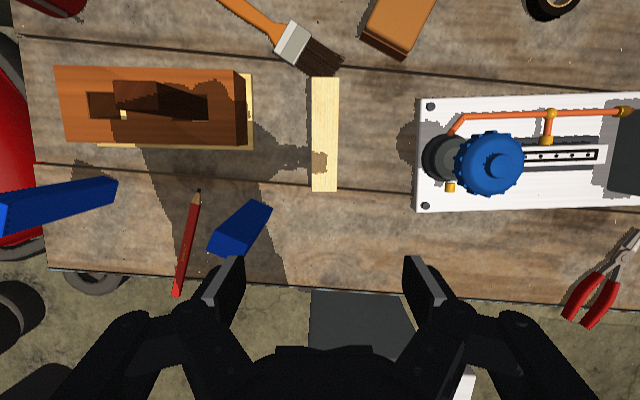

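The batten lies flat on the bench at (0.511,0.124), at 5.3°, centre pixel (325,134), with nothing near the grasp sides. I level the tool and descend to re-grip it at its middle.

arm_command:
  steps:
    - {"travel":[0.015,0,-0.015],"rot":[0.3,3,0.2]}
    - {"travel":[0.018,0,-0.025],"rot":[0.25,3,0.2]}
    - {"travel":[0.02,0.001,-0.03],"rot":[0,0,0]}
    - {"travel":[0.0155,0,-0.03],"rot":[0,0,0]}
    - {"travel":[0,0,-0.03],"rot":[0,0,0]}
    - {"travel":[0,0,-0.03],"rot":[0,0,0]}
    - {"travel":[0,0,-0.02],"rot":[0,0,0]}
    - {"travel":[0,0,0],"rot":[0,0,0]}
    - {"travel":[0,0,0],"rot":[0,0,0]}

```text
time_s: 14.55
ee_pos: [0.5098, 0.1237, 0.0499]
tool_rot: [-179.5, 0.1, 5.4]
contact_force: [-0.2, 0.5, 1.3]
width: 0.997
grip_force: 0.0
```

```bash
python3 st.py
```

```text
14.55 [  13.3198   21.1013  -17.2228   51.6634    0.5302 -172.0311] 0.9967617918196077 0.0 [-0.1645  0.5222  1.3285]
[[ 0.9956  0.0932 -0.0019  0.5098]
 [ 0.0933 -0.9956  0.0091  0.1237]
 [-0.0011 -0.0092 -1.      0.0499]
 [ 0.      0.      0.      1.    ]]
```

arm_command:
  steps:
    - {"travel":[0.001,0,-0.02],"rot":[-0.5,0,0]}
    - {"travel":[0,0,-0.018],"rot":[0,0,0]}
    - {"travel":[0,0,-0.009],"rot":[0,0,0]}
    - {"travel":[0,0,0],"rot":[0,0,0]}
    - {"travel":[0,0,0],"rot":[0,0,0]}

```text
time_s: 15.05
ee_pos: [0.5118, 0.1239, 0.0039]
tool_rot: [-180.0, 0.0, 5.3]
contact_force: [0.4, -0.2, 1.1]
width: 0.991
grip_force: 0.0
```

arm_command:
  steps:
    - {"travel":[0,0,0],"rot":[0,0,0]}
    - {"travel":[0,0,0],"rot":[0,0,0]}
    - {"travel":[0,0,0],"rot":[0,0,0]}
    - {"travel":[0,0,0],"rot":[0,0,0]}
    - {"travel":[0,0,0],"rot":[0,0,0]}
    - {"travel":[0,0,0],"rot":[0,0,0]}
    - {"travel":[0,0,0],"rot":[0,0,0]}
  claw: 0.0
  squeeze: 40

```text
time_s: 15.75
ee_pos: [0.5115, 0.1238, 0.0032]
tool_rot: [-180.0, 0.1, 5.3]
contact_force: [-2.0, -0.2, 5.3]
width: 0.389
grip_force: 42.2
```

```bash
python3 st.py
```

```text
15.75 [  13.5767   24.2713  -20.1978   45.5883    0.0436 -171.7644] 0.38873183122294674 42.1943324804306 [-1.9897 -0.1823  5.341 ]
[[ 0.9957  0.0931 -0.0012  0.5115]
 [ 0.0931 -0.9957  0.0005  0.1238]
 [-0.0011 -0.0006 -1.      0.0032]
 [ 0.      0.      0.      1.    ]]
```

Re-gripped at 33 mm. I lift above the filter's height, carry the batten over to the pad and turn it -88.3°.

arm_command:
  steps:
    - {"travel":[0,0,0.02],"rot":[0,0,0]}
    - {"travel":[0,0,0.035],"rot":[0,0,0]}
    - {"travel":[0,0,0.04],"rot":[0,0,0]}
    - {"travel":[0,0,0.04],"rot":[0,0,0]}
    - {"travel":[0,0,0.04],"rot":[0,0,0]}
    - {"travel":[0,0,0.025],"rot":[0,0,0]}
    - {"travel":[0,-0.02,0],"rot":[0,0,-8]}
    - {"travel":[0,-0.026,0],"rot":[0,0,-8]}
    - {"travel":[0,-0.026,0],"rot":[0,0,-8]}
    - {"travel":[0,-0.026,0],"rot":[0,0,-8]}
    - {"travel":[0,-0.026,0],"rot":[0,0,-8]}
    - {"travel":[0,-0.026,0],"rot":[0,0,-8]}
    - {"travel":[0,-0.026,0],"rot":[0,0,-8]}
    - {"travel":[0,-0.026,0],"rot":[0,0,-8]}
    - {"travel":[0,-0.026,0],"rot":[0,0,-8]}
    - {"travel":[0,-0.026,0],"rot":[0,0,-8]}
    - {"travel":[0,-0.024,0],"rot":[0,0,-8.3]}
    - {"travel":[0,0,0],"rot":[0,0,0]}
    - {"travel":[0,0,0],"rot":[0,0,0]}

```text
time_s: 17.65
ee_pos: [0.5111, -0.1543, 0.2027]
tool_rot: [-180.0, 0.1, -82.9]
contact_force: [-0.3, 0.5, -0.7]
width: 0.392
grip_force: 41.4
```

```bash
python3 st.py; python3 snap.py w6 >/dev/null; python3 bat.py w6 .217 180 470 50 400
```

```text
17.65 [ -16.8639   16.5986   -0.3588   73.0677    0.109  -113.9678] 0.3915026199738407 41.416414976119995 [-0.3107  0.4787 -0.6552]
[[ 0.1237 -0.9923  0.0001  0.5111]
 [-0.9923 -0.1237  0.0019 -0.1543]
 [-0.0019 -0.0004 -1.      0.2027]
 [ 0.      0.      0.      1.    ]]
((324.5, 206.5), (135.0, 79.0), 90.0) 9346.5 [[285.0, 139.0], [364.0, 139.0], [364.0, 274.0], [285.0, 274.0]]
[[ 0.5361 -0.2208  0.217 ]
 [ 0.5005 -0.2253  0.217 ]
 [ 0.4884 -0.155   0.217 ]
 [ 0.5305 -0.1498  0.217 ]] [ 0.5139 -0.1877  0.217 ]
[(np.float64(0.03591052103015827), np.float64(-172.90496745901513)), (np.float64(0.07128012194590963), np.float64(99.78604061498412))]
```

arm_command:
  steps:
    - {"travel":[0.002,0,-0.02],"rot":[0,0,0]}
    - {"travel":[0,0,-0.03],"rot":[0,0,0]}
    - {"travel":[0,0,-0.03],"rot":[0,0,0]}
    - {"travel":[0,0,-0.03],"rot":[0,0,0]}
    - {"travel":[0,0,-0.02],"rot":[0,0,0]}
    - {"travel":[0,0,-0.01],"rot":[0,0,0]}
    - {"travel":[0,0,-0.007],"rot":[0,0,0]}
    - {"travel":[0,0,0],"rot":[0,0,0]}
    - {"travel":[0,0,0],"rot":[0,0,0]}
    - {"travel":[0,0,0],"rot":[0,0,0]}

```text
time_s: 18.7
ee_pos: [0.5139, -0.1543, 0.0568]
tool_rot: [-179.9, 0.1, -82.9]
contact_force: [-0.1, -0.3, -0.6]
width: 0.392
grip_force: 41.4
```

```bash
python3 st.py; python3 snap.py w7 >/dev/null;python3 - <<'E'
import pickle;from h import *
c=pickle.load(open("w7.pkl","rb"))
cv2.imwrite("pics/w7c.png",c["frame"][60:330,120:520,::-1].repeat(2,0).repeat(2,1)[:,:800])
E
```

```text
18.7 [ -16.7741   21.9225  -14.8631   53.1331    0.1    -113.8319] 0.3923690246320728 41.43199324607849 [-0.1367 -0.2861 -0.6267]
[[ 0.1229 -0.9924  0.0019  0.5139]
 [-0.9924 -0.1229  0.0013 -0.1543]
 [-0.001  -0.002  -1.      0.0568]
 [ 0.      0.      0.      1.    ]]
```

View pics/w7c.png

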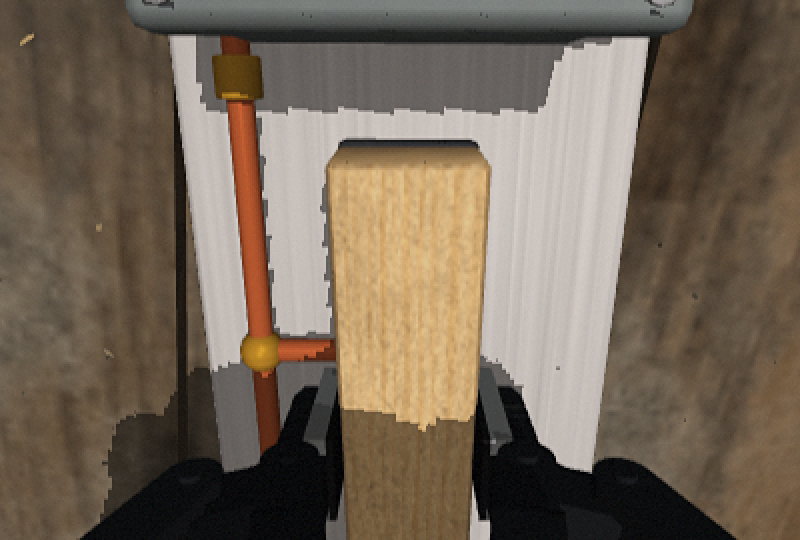

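The view shows the batten end (crop 328-490, y 165) centred over the pad's end edge (crop 340-478, y 143), so it is aligned. I lower it until it touches and release.

arm_command:
  steps:
    - {"travel":[0,0,-0.003],"rot":[0,0,0]}
    - {"travel":[0,0,-0.003],"rot":[0,0,0]}
    - {"travel":[0,0,0],"rot":[0,0,0]}
    - {"travel":[0,0,0],"rot":[0,0,0]}

```text
time_s: 19.15
ee_pos: [0.5132, -0.1542, 0.0497]
tool_rot: [-180.0, 0.1, -83.0]
contact_force: [0.3, 0.3, 0.0]
width: 0.384
grip_force: 41.4
```

arm_command:
  steps:
    - {"travel":[0,0,-0.0015],"rot":[0,0,0]}
    - {"travel":[0,0,0],"rot":[0,0,0]}
    - {"travel":[0,0,0],"rot":[0,0,0]}

```text
time_s: 19.45
ee_pos: [0.5135, -0.1543, 0.0486]
tool_rot: [-179.9, 0.1, -83.0]
contact_force: [0.2, -0.3, 2.2]
width: 0.393
grip_force: 42.0
```

arm_command:
  steps:
    - {"travel":[0,0,0],"rot":[0,0,0]}
    - {"travel":[0,0,0],"rot":[0,0,0]}
    - {"travel":[0,0,0],"rot":[0,0,0]}
    - {"travel":[0,0,0],"rot":[0,0,0]}
    - {"travel":[0,0,0],"rot":[0,0,0]}
    - {"travel":[0,0,0],"rot":[0,0,0]}
  claw: 0.085

```text
time_s: 20.05
ee_pos: [0.5133, -0.1542, 0.0483]
tool_rot: [-180.0, 0.1, -83.0]
contact_force: [0.1, 0.5, 0.8]
width: 0.994
grip_force: 0.0
```

arm_command:
  steps:
    - {"travel":[0,0,0.015],"rot":[0,0,0]}
    - {"travel":[0,0,0.03],"rot":[0,0,0]}
    - {"travel":[0,0,0.04],"rot":[0,0,0]}
    - {"travel":[0,0,0.04],"rot":[0,0,0]}
    - {"travel":[0,0,0.04],"rot":[0,0,0]}
    - {"travel":[0,0,0.04],"rot":[0,0,0]}
    - {"travel":[0,0,0.03],"rot":[0,0,0]}
    - {"travel":[0,0,0],"rot":[0,0,0]}
    - {"travel":[0,0,0],"rot":[0,0,0]}

```text
time_s: 20.95
ee_pos: [0.5136, -0.1543, 0.2836]
tool_rot: [-179.9, 0.1, -83.0]
contact_force: [0.5, 0.4, -0.4]
width: 0.993
grip_force: 0.0
```

```bash
python3 st.py; python3 snap.py w8 >/dev/null; python3 bat.py w8 .068 150 490 20 400
python3 - <<'E'
from cell import robot;import pickle;c=robot.capture("top");pickle.dump(c,open("t2.pkl","wb"))
E
python3 bat.py t2 .068 350 425 165 210
python3 - <<'E'
import pickle;from h import *
np.set_printoptions(precision=4,suppress=True)
c=pickle.load(open("w8.pkl","rb"));h=cv2.cvtColor(c["frame"],cv2.COLOR_RGB2HSV)
red=((h[...,1]>180)&((h[...,0]<8)|(h[...,0]>172))).astype(np.uint8)
k,_=cv2.findContours(red,0,2)
for q in k:
    if cv2.contourArea(q)>200: print("red",cv2.contourArea(q),cv2.approxPolyDP(q,3,True)[:,0].tolist())
a=np.radians(7);M=np.array([[np.cos(a),-np.sin(a)],[np.sin(a),np.cos(a)]]);o=np.array([.5133,-.154])-M@[0,.015]
for n,x,y,z in(("gripL",-.052,-.105,.108),("gripR",-.052,-.145,.108),("lipL",-.078,-.105,.1),("lipR",-.078,-.145,.1),("hingeL",.036,-.105,.096),("hingeR",.036,-.145,.096)):
    P=np.r_[o+M@[x,y],z];print(n,P,proj(c,P,c["T"]))
E
```

```text
20.95 [ -16.7801   16.5445   11.2133   84.6155    0.0992 -113.8236] 0.993451676435129 0.0 [ 0.5101  0.4334 -0.4375]
[[ 0.1226 -0.9925  0.0014  0.5136]
 [-0.9925 -0.1226  0.0014 -0.1543]
 [-0.0012 -0.0015 -1.      0.2836]
 [ 0.      0.      0.      1.    ]]
((324.0, 164.5), (95.0, 26.0), 90.0) 2227.5 [[311.0, 117.0], [337.0, 117.0], [337.0, 212.0], [311.0, 212.0]]
[[ 0.5373 -0.223   0.068 ]
 [ 0.5053 -0.2269  0.068 ]
 [ 0.488  -0.1023  0.068 ]
 [ 0.5237 -0.0978  0.068 ]] [ 0.5136 -0.1625  0.068 ]
[(np.float64(0.03218223546098946), np.float64(-172.96754939639692)), (np.float64(0.1258822152525781), np.float64(97.9256933387665))]
((368.0, 188.5), (9.0, 6.0), 90.0) 44.5 [[365.0, 184.0], [371.0, 184.0], [371.0, 193.0], [365.0, 193.0]]
[[ 0.5195 -0.087   0.068 ]
 [ 0.5199 -0.1042  0.068 ]
 [ 0.494  -0.1045  0.068 ]
 [ 0.4937 -0.0873  0.068 ]] [ 0.5068 -0.0957  0.068 ]
[(np.float64(0.01721538688686484), np.float64(-88.90066657228189)), (np.float64(0.02584296717356349), np.float64(-179.33391890547193))]
red 2856.0 [[61, 288], [37, 287], [0, 311], [0, 318], [9, 317], [32, 333], [37, 344], [30, 355], [79, 316], [76, 300]]
red 492.0 [[451, 79], [471, 100], [496, 111], [503, 106], [475, 92], [458, 75]]
red 553.5 [[465, 61], [485, 68], [512, 88], [520, 83], [494, 61], [473, 55]]
red 6018.0 [[278, 18], [280, 65], [286, 71], [384, 72], [398, 68], [400, 28], [349, 18]]
gripL [ 0.4763 -0.2794  0.108 ] [373.1316  69.7617]
gripR [ 0.4812 -0.3191  0.108 ] [375.4615  25.6944]
lipL [ 0.4505 -0.2826  0.1   ] [396.1564  70.7156]
lipR [ 0.4554 -0.3223  0.1   ] [399.4681  27.8589]
hingeL [ 0.5637 -0.2687  0.096 ] [290.2187  71.1432]
hingeR [ 0.5685 -0.3084  0.096 ] [288.7498  28.9022]
```

The batten is placed at about (0.513,-0.1555), and the guard contour matches the prediction. I turn the hand to pinch the guard's side walls.

arm_command:
  steps:
    - {"travel":[-0.003,-0.014,0],"rot":[0,0,-8.2]}
    - {"travel":[-0.003,-0.014,0],"rot":[0,0,-8.2]}
    - {"travel":[-0.003,-0.014,0],"rot":[0,0,-8.2]}
    - {"travel":[-0.003,-0.014,0],"rot":[0,0,-8.2]}
    - {"travel":[-0.003,-0.014,0],"rot":[0,0,-8.2]}
    - {"travel":[-0.003,-0.014,0],"rot":[0,0,-8.2]}
    - {"travel":[-0.003,-0.014,-0.01],"rot":[0,0,-8.2]}
    - {"travel":[-0.003,-0.014,-0.02],"rot":[0,0,-8.2]}
    - {"travel":[-0.003,-0.012,-0.02],"rot":[0,0,-8.2]}
    - {"travel":[-0.004,-0.011,-0.02],"rot":[0,0,-8.2]}
    - {"travel":[-0.004,-0.01,-0.02],"rot":[0,0,-8]}
    - {"travel":[0,0,-0.01],"rot":[0,0,0]}
    - {"travel":[0,0,0],"rot":[0,0,0]}
    - {"travel":[0,0,0],"rot":[0,0,0]}

```text
time_s: 22.45
ee_pos: [0.4785, -0.2987, 0.1837]
tool_rot: [-180.0, 0.1, -172.7]
contact_force: [-1.1, -0.0, 0.2]
width: 0.993
grip_force: 0.0
```

```bash
python3 st.py; python3 snap.py w9 >/dev/null
cat > red.py <<'E'
import sys,pickle;from h import *
np.set_printoptions(precision=4,suppress=True)
c=pickle.load(open(sys.argv[1]+".pkl","rb"));T=c.get("T",c.get("cam_to_world"));h=cv2.cvtColor(c["frame"],cv2.COLOR_RGB2HSV)
red=((h[...,1]>170)&((h[...,0]<8)|(h[...,0]>172))).astype(np.uint8)
k,_=cv2.findContours(red,0,2)
for q in k:
    if cv2.contourArea(q)>1500: print("red",cv2.contourArea(q),cv2.approxPolyDP(q,3,True)[:,0].tolist())
a=np.radians(7);M=np.array([[np.cos(a),-np.sin(a)],[np.sin(a),np.cos(a)]]);o=np.array([.5133,-.154])-M@[0,.015]
ang=float(sys.argv[2]) if len(sys.argv)>2 else 0
for n,dx,dz in(("grip",-.088,.012),("lip",-.114,.006)):
    x=dx*np.cos(ang)+dz*np.sin(ang);z=-dx*np.sin(ang)+dz*np.cos(ang)
    for y in(-.105,-.125,-.145):
        P=np.r_[o+M@[.036+x,y],.096+z];print(n,P,proj(c,P,T))
E
python3 red.py w9
```

```text
22.45 [-31.9996  20.3894   2.1537  71.6721   0.0369 -39.2525] 0.9933474270720782 0.0 [-1.0792 -0.0486  0.1899]
[[-0.992  -0.1262  0.0017  0.4785]
 [-0.1262  0.992  -0.0003 -0.2987]
 [-0.0017 -0.0005 -1.      0.1837]
 [ 0.      0.      0.      1.    ]]
red 1750.5 [[31, 221], [39, 231], [115, 238], [125, 229], [121, 219], [98, 215], [45, 213]]
red 6977.5 [[302, 180], [299, 324], [344, 326], [347, 182]]
grip [ 0.4763 -0.2794  0.108 ] [346.7093 211.9099]
grip [ 0.4787 -0.2993  0.108 ] [323.0162 211.8028]
grip [ 0.4812 -0.3191  0.108 ] [299.3246 211.6958]
lip [ 0.4505 -0.2826  0.102 ] [347.1275 180.2224]
lip [ 0.4529 -0.3025  0.102 ] [323.1525 180.115 ]
lip [ 0.4554 -0.3223  0.102 ] [299.179  180.0076]
```

The guard is aligned to within a millimetre or so. I descend and pinch.

arm_command:
  steps:
    - {"travel":[0,0,-0.02],"rot":[0,0,0]}
    - {"travel":[0,0,-0.025],"rot":[0,0,0]}
    - {"travel":[0,0,-0.02],"rot":[0,0,0]}
    - {"travel":[0,0,-0.015],"rot":[0,0,0]}
    - {"travel":[0,0,-0.01],"rot":[0,0,0]}
    - {"travel":[0,0,0],"rot":[0,0,0]}
    - {"travel":[0,0,0],"rot":[0,0,0]}

```text
time_s: 23.2
ee_pos: [0.4788, -0.2993, 0.0943]
tool_rot: [-179.9, 0.1, -172.9]
contact_force: [0.0, 0.0, 0.6]
width: 0.995
grip_force: 0.0
```

arm_command:
  steps:
    - {"travel":[0,0,0],"rot":[0,0,0]}
    - {"travel":[0,0,0],"rot":[0,0,0]}
    - {"travel":[0,0,0],"rot":[0,0,0]}
    - {"travel":[0,0,0],"rot":[0,0,0]}
    - {"travel":[0,0,0],"rot":[0,0,0]}
    - {"travel":[0,0,0],"rot":[0,0,0]}
    - {"travel":[0,0,0],"rot":[0,0,0]}
  claw: 0.0
  squeeze: 20

```text
time_s: 23.9
ee_pos: [0.4784, -0.2991, 0.0938]
tool_rot: [-180.0, 0.1, -173.0]
contact_force: [-1.4, 2.4, 5.6]
width: 0.461
grip_force: 26.3
```

```bash
python3 st.py
python3 - <<'E'
import numpy as np
from h import *
np.set_printoptions(precision=4,suppress=True)
# arc increments in clamp frame -> world, per 7.5deg
a=np.radians(7);prev=None
for d in np.arange(0,91,7.5):
    t=np.radians(d);x=-.088*np.cos(t)+.012*np.sin(t);z=.088*np.sin(t)+.012*np.cos(t);p=np.array([x*np.cos(a),x*np.sin(a),z])
    if prev is not None: print(d,p-prev)
    prev=p
E
```

```text
23.9 [-32.0418  23.0932  -7.2631  59.5221   0.0485 -39.084 ] 0.46056351157499364 26.303550025331788 [-1.4382  2.4308  5.55  ]
[[-0.9925 -0.1226  0.0022  0.4784]
 [-0.1226  0.9925 -0.0004 -0.2991]
 [-0.0022 -0.0007 -1.      0.0938]
 [ 0.      0.      0.      1.    ]]
7.5 [0.0023 0.0003 0.0114]
15.0 [0.0038 0.0005 0.011 ]
22.5 [0.0051 0.0006 0.0104]
30.0 [0.0065 0.0008 0.0096]
37.5 [0.0076 0.0009 0.0087]
45.0 [0.0087 0.0011 0.0076]
52.5 [0.0096 0.0012 0.0064]
60.0 [0.0104 0.0013 0.0051]
67.5 [0.0109 0.0013 0.0037]
75.0 [0.0113 0.0014 0.0022]
82.5 [0.0115 0.0014 0.0007]
90.0 [ 0.0115  0.0014 -0.0008]
```

Pinched at 39 mm. I follow the arc with the tool kept vertical.

arm_command:
  steps:
    - {"travel":[0.0023,0.0003,0.0114],"rot":[0,0,0]}
    - {"travel":[0.0038,0.0005,0.011],"rot":[0,0,0]}
    - {"travel":[0.0051,0.0006,0.0104],"rot":[0,0,0]}
    - {"travel":[0.0065,0.0008,0.0096],"rot":[0,0,0]}
    - {"travel":[0,0,0],"rot":[0,0,0]}

```text
time_s: 24.4
ee_pos: [0.4968, -0.2969, 0.1374]
tool_rot: [-179.9, 0.1, -172.9]
contact_force: [-4.6, 1.3, 2.7]
width: 0.46
grip_force: 23.4
```

```bash
python3 st.py; python3 snap.py w10 >/dev/null; python3 red.py w10 0.52
```

```text
24.4 [-30.8773  23.1564  -0.6021  66.0867   0.0324 -37.9535] 0.46046777010482803 23.44060697592795 [-4.6329  1.3244  2.6565]
[[-0.9924 -0.1232  0.0026  0.4968]
 [-0.1232  0.9924 -0.0009 -0.2969]
 [-0.0025 -0.0012 -1.      0.1374]
 [ 0.      0.      0.      1.    ]]
red 1702.0 [[121, 277], [114, 270], [51, 276], [32, 282], [26, 289], [38, 297], [110, 291], [120, 284]]
red 8806.0 [[288, 219], [284, 237], [289, 345], [322, 350], [358, 345], [364, 237], [361, 221], [356, 220], [354, 229], [294, 229]]
red 2153.5 [[0, 214], [0, 235], [82, 242], [93, 232], [90, 221], [75, 217]]
grip [ 0.4938 -0.2773  0.1501] [360.1239 269.4221]
grip [ 0.4962 -0.2971  0.1501] [323.1486 269.3366]
grip [ 0.4987 -0.317   0.1501] [286.1932 269.2512]
lip [ 0.4684 -0.2804  0.1579] [364.3914 232.6757]
lip [ 0.4709 -0.3003  0.1579] [323.1227 232.5913]
lip [ 0.4733 -0.3201  0.1579] [281.8788 232.507 ]
```

arm_command:
  steps:
    - {"travel":[0.0076,0.0009,0.0087],"rot":[0,0,0]}
    - {"travel":[0.0087,0.0011,0.0076],"rot":[0,0,0]}
    - {"travel":[0.0096,0.0012,0.0064],"rot":[0,0,0]}
    - {"travel":[0.0104,0.0013,0.0051],"rot":[0,0,0]}
    - {"travel":[0.0109,0.0013,0.0037],"rot":[0,0,0]}
    - {"travel":[0.0113,0.0014,0.0022],"rot":[0,0,0]}
    - {"travel":[0.0115,0.0014,0.0007],"rot":[0,0,0]}
    - {"travel":[0.0115,0.0014,-0.0008],"rot":[0,0,0]}
    - {"travel":[0,0,0],"rot":[0,0,0]}

```text
time_s: 25.35
ee_pos: [0.5789, -0.287, 0.1699]
tool_rot: [-179.9, 0.2, -172.9]
contact_force: [0.1, 0.6, 4.6]
width: 0.46
grip_force: 22.5
```

```bash
python3 st.py; python3 snap.py w11 >/dev/null; python3 red.py w11 1.57
```

```text
25.35 [-26.3779  30.6456  15.8263  74.9929   0.0201 -33.4629] 0.46004867027917573 22.45657190680504 [0.143  0.5634 4.6005]
[[-0.9924 -0.1233  0.0031  0.5789]
 [-0.1233  0.9924 -0.0011 -0.287 ]
 [-0.0029 -0.0015 -1.      0.1699]
 [ 0.      0.      0.      1.    ]]
red 1633.5 [[124, 199], [116, 192], [49, 199], [34, 204], [30, 210], [40, 218], [117, 211], [124, 205]]
red 4748.0 [[301, 190], [279, 239], [279, 276], [366, 278], [368, 238], [348, 192], [345, 191], [344, 238], [305, 239]]
red 2265.5 [[0, 130], [0, 151], [71, 159], [89, 158], [96, 152], [95, 141], [80, 133]]
grip [ 0.5755 -0.2673  0.184 ] [360.7525 270.3439]
grip [ 0.5779 -0.2871  0.184 ] [323.4307 270.2461]
grip [ 0.5804 -0.307   0.184 ] [286.1315 270.1484]
lip [ 0.5695 -0.268   0.21  ] [368.709  291.6946]
lip [ 0.572  -0.2878  0.21  ] [323.2647 291.5677]
lip [ 0.5744 -0.3077  0.21  ] [277.8539 291.4409]
```

The guard is up at about 1.5 rad. I release it and let it swing open.

arm_command:
  steps:
    - {"travel":[0,0,0],"rot":[0,0,0]}
    - {"travel":[0,0,0],"rot":[0,0,0]}
    - {"travel":[0,0,0],"rot":[0,0,0]}
    - {"travel":[0,0,0],"rot":[0,0,0]}
    - {"travel":[0,0,0],"rot":[0,0,0]}
    - {"travel":[0,0,0],"rot":[0,0,0]}
    - {"travel":[0,0,0],"rot":[0,0,0]}
    - {"travel":[0,0,0],"rot":[0,0,0]}
  claw: 0.085

```text
time_s: 26.2
ee_pos: [0.5775, -0.287, 0.1694]
tool_rot: [-180.0, 0.1, -173.0]
contact_force: [0.1, -0.1, -0.7]
width: 0.996
grip_force: 0.0
```

arm_command:
  steps:
    - {"travel":[0,0,0.025],"rot":[0,0,0]}
    - {"travel":[0,0,0.04],"rot":[0,0,0]}
    - {"travel":[-0.02,-0.002,0.04],"rot":[0,0,0]}
    - {"travel":[-0.03,-0.004,0.02],"rot":[0,0,0]}
    - {"travel":[-0.03,-0.004,0],"rot":[0,0,0]}
    - {"travel":[-0.03,-0.003,0],"rot":[0,0,0]}
    - {"travel":[0,0,0],"rot":[0,0,0]}
    - {"travel":[0,0,0],"rot":[0,0,0]}

```text
time_s: 27.0
ee_pos: [0.4673, -0.3002, 0.2948]
tool_rot: [-179.9, 0.1, -173.0]
contact_force: [-0.2, -0.7, -0.2]
width: 0.996
grip_force: 0.0
```

```bash
python3 st.py; python3 snap.py w12 >/dev/null; python3 red.py w12 2.0
python3 - <<'E'
import pickle;from h import *
np.set_printoptions(precision=4,suppress=True)
c=pickle.load(open("w12.pkl","rb"))
a=np.radians(7);M=np.array([[np.cos(a),-np.sin(a)],[np.sin(a),np.cos(a)]]);o=np.array([.5133,-.154])-M@[0,.015]
for n,x,z in(("off",-.014,.124),("on",.014,.124),("pivot",0,.086)):
    P=np.r_[o+M@[x,-.125],z];print(n,P,proj(c,P,c["T"]))
E
```

```text
27.0 [-32.7326  19.0364  16.262   87.0816   0.0347 -39.7354] 0.9963640111116444 0.0 [-0.2252 -0.6856 -0.1613]
[[-0.9925 -0.1219  0.0024  0.4673]
 [-0.1219  0.9925 -0.0009 -0.3002]
 [-0.0023 -0.0011 -1.      0.2948]
 [ 0.      0.      0.      1.    ]]
red 2539.0 [[310, 241], [305, 332], [339, 335], [337, 242], [334, 259], [312, 260]]
grip [ 0.6108 -0.2629  0.171 ] [340.3122 313.1548]
grip [ 0.6133 -0.2828  0.171 ] [323.3632 313.1288]
grip [ 0.6157 -0.3026  0.171 ] [306.419  313.1028]
lip [ 0.6162 -0.2623  0.1972] [341.5257 333.988 ]
lip [ 0.6186 -0.2821  0.1972] [323.2954 333.9568]
lip [ 0.621  -0.302   0.1972] [305.0707 333.9256]
off [ 0.5165 -0.2947  0.124 ] [323.4441 221.237 ]
on [ 0.5443 -0.2913  0.124 ] [323.4508 241.7432]
pivot [ 0.5304 -0.293   0.086 ] [323.5206 219.749 ]
```

The guard stays open at 2.0 rad (the lip matches the prediction). I shut the fingers, lower them in front of the toggle tip, then push along the clamp's x.

arm_command:
  steps:
    - {"travel":[0.011,0.001,-0.02],"rot":[0,0,0]}
    - {"travel":[0,0,-0.025],"rot":[0,0,0]}
    - {"travel":[0,0,-0.03],"rot":[0,0,0]}
    - {"travel":[0,0,-0.03],"rot":[0,0,0]}
    - {"travel":[0,0,-0.03],"rot":[0,0,0]}
    - {"travel":[0,0,-0.03],"rot":[0,0,0]}
    - {"travel":[0,0,-0.02],"rot":[0,0,0]}
    - {"travel":[0,0,0],"rot":[0,0,0]}
    - {"travel":[0,0,0],"rot":[0,0,0]}
    - {"travel":[0.005,0.0006,0],"rot":[0,0,0]}
    - {"travel":[0.005,0.0006,0],"rot":[0,0,0]}
    - {"travel":[0.005,0.0006,0],"rot":[0,0,0]}
    - {"travel":[0,0,0],"rot":[0,0,0]}
  claw: 0.0

```text
time_s: 28.35
ee_pos: [0.4945, -0.2972, 0.1097]
tool_rot: [-179.9, 0.1, -172.9]
contact_force: [-0.0, -0.5, -0.1]
width: 0.001
grip_force: 0.0
```

arm_command:
  steps:
    - {"travel":[0.005,0.0006,0],"rot":[0,0,0]}
    - {"travel":[0.005,0.0006,0],"rot":[0,0,0]}
    - {"travel":[0,0,0],"rot":[0,0,0]}

```text
time_s: 28.65
ee_pos: [0.5038, -0.296, 0.1093]
tool_rot: [-180.0, 0.1, -172.9]
contact_force: [-3.7, -0.5, 0.7]
width: -0.002
grip_force: 1.5
```

arm_command:
  steps:
    - {"travel":[0.005,0.0006,0],"rot":[0,0,0]}
    - {"travel":[0.005,0.0006,0],"rot":[0,0,0]}
    - {"travel":[0,0,0],"rot":[0,0,0]}

```text
time_s: 28.95
ee_pos: [0.5143, -0.2947, 0.1093]
tool_rot: [-180.0, 0.1, -172.9]
contact_force: [0.7, -0.0, -0.7]
width: 0.004
grip_force: 0.0
```

arm_command:
  steps:
    - {"travel":[0.005,0.0006,0],"rot":[0,0,0]}
    - {"travel":[0.005,0.0006,0],"rot":[0,0,0]}
    - {"travel":[0,0,0],"rot":[0,0,0]}

```text
time_s: 29.25
ee_pos: [0.5242, -0.2935, 0.1093]
tool_rot: [-180.0, 0.1, -172.9]
contact_force: [-0.5, 0.1, -0.1]
width: -0.001
grip_force: 0.0
```

arm_command:
  steps:
    - {"travel":[0.003,0.0004,0],"rot":[0,0,0]}
    - {"travel":[0,0,0],"rot":[0,0,0]}

```text
time_s: 29.45
ee_pos: [0.5261, -0.2932, 0.1091]
tool_rot: [-180.0, 0.0, -173.0]
contact_force: [-3.4, -0.7, 0.9]
width: 0.003
grip_force: 1.7
```

```bash
python3 st.py
```

```text
29.45 [-29.1244  26.8676   0.8763  63.974   -0.0116 -36.1627] 0.0030530604268386606 1.7318367026746273 [-3.4192 -0.6566  0.903 ]
[[-0.9925 -0.1225  0.0004  0.5261]
 [-0.1225  0.9925 -0.0005 -0.2932]
 [-0.0004 -0.0005 -1.      0.1091]
 [ 0.      0.      0.      1.    ]]
```

arm_command:
  steps:
    - {"travel":[0.002,0.0002,0],"rot":[0,0,0]}
    - {"travel":[0,0,0],"rot":[0,0,0]}

```text
time_s: 29.65
ee_pos: [0.5268, -0.2931, 0.1089]
tool_rot: [-180.0, -0.1, -173.0]
contact_force: [-11.9, -1.8, 2.5]
width: 0.001
grip_force: 6.3
```

arm_command:
  steps:
    - {"travel":[-0.02,-0.0025,0],"rot":[0,0,0]}
    - {"travel":[-0.025,-0.003,0],"rot":[0,0,0]}
    - {"travel":[0,0,0.03],"rot":[0,0,0]}
    - {"travel":[0,0,0.04],"rot":[0,0,0]}
    - {"travel":[0,0,0.04],"rot":[0,0,0]}
    - {"travel":[0,0,0.04],"rot":[0,0,0]}
    - {"travel":[0,0,0.035],"rot":[0,0,0]}
    - {"travel":[0,0,0],"rot":[0,0,0]}
    - {"travel":[0,0,0],"rot":[0,0,0]}
  claw: 0.085

```text
time_s: 30.55
ee_pos: [0.484, -0.2987, 0.2949]
tool_rot: [-179.9, 0.2, -173.0]
contact_force: [-0.1, 0.4, -0.3]
width: 0.997
grip_force: 0.0
```

```bash
python3 st.py; python3 snap.py w13 >/dev/null
python3 - <<'E'
import pickle;from h import *
np.set_printoptions(precision=4,suppress=True)
A=pickle.load(open("w12.pkl","rb"));B=pickle.load(open("w13.pkl","rb"))
a=np.radians(7);M=np.array([[np.cos(a),-np.sin(a)],[np.sin(a),np.cos(a)]]);o=np.array([.5133,-.154])-M@[0,.015]
for nm,c in(("before",A),("after",B)):
    g=cv2.cvtColor(c["frame"],cv2.COLOR_RGB2GRAY)
    for n,x,z in(("off",-.014,.13),("on",.014,.13)):
        P=np.r_[o+M@[x,-.125],z];u,v=proj(c,P,c["T"]);u=int(round(u));v=int(round(v));print(nm,n,u,v,g[v-4:v+5,u-6:u+7].mean().round(1))
    u=int(proj(c,np.r_[o+M@[0,-.125],.12],c["T"])[0]);v=int(proj(c,np.r_[o+M@[0,-.125],.12],c["T"])[1]);print(g[v-36:v+36:3,u-15:u+16:3])
E
```

```text
30.55 [-31.7076  20.7344  18.6809  87.7516   0.042  -38.7513] 0.9971235921639964 0.0 [-0.0921  0.4479 -0.3334]
[[-0.9924 -0.1226  0.0033  0.484 ]
 [-0.1226  0.9925 -0.0012 -0.2987]
 [-0.0031 -0.0016 -1.      0.2949]
 [ 0.      0.      0.      1.    ]]
before off 323 223 109.2
before on 323 244 99.7
[[ 73  71  71  68  65  66  69  69  56  74  70]
 [ 69  67  69  70  69  68  64  32  36  37  54]
 [ 69  68  70  70  35  33  35  37  37  36  34]
 [ 69  70  68  71  35  36  34  38  35  37  35]
 [ 69  71  69  70  33  35  35  35  35  35  37]
 [ 70  70  69  71  35  33  36  35  36  38  35]
 [ 70  68  66  69  30  48  35  36  35  34  35]
 [ 68  68  68  62  98  89  94  60  35  37  36]
 [ 68  69  67 200  60  79  75  91  33  36  35]
 [ 67  68  68 183  79  98  85  68  31  34  37]
 [ 69  69  67 157  95  82  78  89  68  71  68]
 [ 65  67  68  66 117 157 134  65  68  71  70]
 [ 63  66  69  68  67  66  69  65  69  70  67]
 [ 67  66  68  69  66  68  71  67  69  69  67]
 [ 69  67  66  70  66 134  65  67  69  66  66]
 [ 53  68  66  70  67 191  68  64  68  68  72]
 [ 46  30  41  58  57  64  57  55  69  57  34]
 
[... 803 characters left out ...]
  70  68 194  91  94  93  91  59  37  32]
 [ 69  68  69 174  91  72  75  89  36  33  37]
 [ 69  69  67  66  88  74  72  65  34  37  33]
 [ 66  67  67  71  65  75  72  35  34  39  36]
 [ 64  70  67  68  70  77  70  35  35  38  36]
 [ 66  68  67  70  69  75  73  33  34  54  74]
 [ 66  67  67  69  74  80  74  68  73  71  67]
 [ 33  36  70  66 141 164 123  61  68  71  66]
 [ 19  42  27  57  32 161 131  26  42  29  57]
 [ 93  40 192 191 188 189 187 190 187 189  52]
 [109  23  68 122 145 143 143 140 143 153  60]
 [143  19  70  69 144 144 143 145 143 153  54]
 [135  17 127 122 111  99 105  50  46  52  62]
 [106  20 111 106  90  88  89  47  49  53  63]
 [ 98  21  35  33  37  37  62  60  62  58  62]]
```

The toggle snapped over: the force fell to zero, then a hard stop came about 22 mm further on, and the lever image shifted towards the hinge. Now I pinch the open guard again at its grip point.

arm_command:
  steps:
    - {"travel":[0.025,0.003,0],"rot":[0,0,0]}
    - {"travel":[0.03,0.004,0],"rot":[0,0,0]}
    - {"travel":[0.03,0.004,-0.01],"rot":[0,0,0]}
    - {"travel":[0.03,0.004,-0.015],"rot":[0,0,0]}
    - {"travel":[0.014,0.001,-0.02],"rot":[0,0,0]}
    - {"travel":[0,0,-0.02],"rot":[0,0,0]}
    - {"travel":[0,0,0],"rot":[0,0,0]}
    - {"travel":[0,0,0],"rot":[0,0,0]}

```text
time_s: 31.4
ee_pos: [0.6119, -0.2823, 0.2291]
tool_rot: [180.0, 0.0, -173.0]
contact_force: [0.1, -0.4, 0.9]
width: 0.997
grip_force: 0.0
```

```bash
python3 st.py; python3 snap.py w14 >/dev/null; python3 red.py w14 2.0
```

```text
31.4 [-24.7776  34.8117  31.2663  86.4499   0.0197 -31.8149] 0.9974505188522343 0.0 [ 0.0901 -0.3715  0.9303]
[[-0.9925 -0.1225  0.0002  0.6119]
 [-0.1225  0.9925  0.0003 -0.2823]
 [-0.0002  0.0003 -1.      0.2291]
 [ 0.      0.      0.      1.    ]]
red 3988.5 [[303, 140], [295, 242], [347, 245], [351, 221], [343, 141], [338, 174], [308, 175]]
red 1877.5 [[31, 103], [32, 111], [42, 117], [115, 125], [125, 117], [119, 105], [108, 101], [37, 99]]
grip [ 0.6108 -0.2629  0.171 ] [348.2706 221.4181]
grip [ 0.6133 -0.2828  0.171 ] [322.7995 221.3988]
grip [ 0.6157 -0.3026  0.171 ] [297.3324 221.3795]
lip [ 0.6162 -0.2623  0.1972] [351.1573 243.0679]
lip [ 0.6186 -0.2821  0.1972] [322.674  243.0444]
lip [ 0.621  -0.302   0.1972] [294.1958 243.021 ]
```

arm_command:
  steps:
    - {"travel":[0.001,0,-0.02],"rot":[0,0,0]}
    - {"travel":[0,0,-0.02],"rot":[0,0,0]}
    - {"travel":[0,0,-0.02],"rot":[0,0,0]}
    - {"travel":[0,0,-0.012],"rot":[0,0,0]}
    - {"travel":[0,0,0],"rot":[0,0,0]}
    - {"travel":[0,0,0],"rot":[0,0,0]}

```text
time_s: 32.05
ee_pos: [0.6137, -0.2828, 0.1586]
tool_rot: [-179.9, 0.1, -173.0]
contact_force: [0.4, 0.1, 0.6]
width: 0.99
grip_force: 0.0
```

arm_command:
  steps:
    - {"travel":[0,0,0],"rot":[0,0,0]}
    - {"travel":[0,0,0],"rot":[0,0,0]}
    - {"travel":[0,0,0],"rot":[0,0,0]}
    - {"travel":[0,0,0],"rot":[0,0,0]}
    - {"travel":[0,0,0],"rot":[0,0,0]}
    - {"travel":[0,0,0],"rot":[0,0,0]}
    - {"travel":[0,0,0],"rot":[0,0,0]}
  claw: 0.0
  squeeze: 20

```text
time_s: 32.75
ee_pos: [0.6138, -0.2827, 0.1579]
tool_rot: [-179.9, 0.1, -173.0]
contact_force: [0.7, -1.3, 5.2]
width: 0.467
grip_force: 25.7
```

```bash
python3 st.py
python3 - <<'E'
import numpy as np
np.set_printoptions(precision=4,suppress=True)
a=np.radians(7);prev=None
for d in np.arange(114.6,20,-7.5):
    t=np.radians(d);x=-.088*np.cos(t)+.012*np.sin(t);z=.088*np.sin(t)+.012*np.cos(t);p=np.array([x*np.cos(a),x*np.sin(a),z])
    if prev is not None: print(round(d,1),p-prev)
    prev=p
E
```

```text
32.75 [-24.7374  34.7493  20.9136  76.0042   0.0124 -31.7759] 0.46715481876665704 25.724586916621774 [ 0.6868 -1.3002  5.1854]
[[-0.9925 -0.1225  0.0026  0.6138]
 [-0.1225  0.9925 -0.001  -0.2827]
 [-0.0025 -0.0013 -1.      0.1579]
 [ 0.      0.      0.      1.    ]]
107.1 [-0.0101 -0.0012  0.0056]
99.6 [-0.0108 -0.0013  0.0042]
92.1 [-0.0112 -0.0014  0.0027]
84.6 [-0.0115 -0.0014  0.0012]
77.1 [-0.0115 -0.0014 -0.0003]
69.6 [-0.0114 -0.0014 -0.0018]
62.1 [-0.0111 -0.0014 -0.0033]
54.6 [-0.0105 -0.0013 -0.0047]
47.1 [-0.0098 -0.0012 -0.0061]
39.6 [-0.009  -0.0011 -0.0073]
32.1 [-0.008  -0.001  -0.0084]
24.6 [-0.0068 -0.0008 -0.0094]
```

arm_command:
  steps:
    - {"travel":[-0.0101,-0.0012,0.0056],"rot":[0,0,0]}
    - {"travel":[-0.0108,-0.0013,0.0042],"rot":[0,0,0]}
    - {"travel":[-0.0112,-0.0014,0.0027],"rot":[0,0,0]}
    - {"travel":[-0.0115,-0.0014,0.0012],"rot":[0,0,0]}
    - {"travel":[-0.0115,-0.0014,-0.0003],"rot":[0,0,0]}
    - {"travel":[-0.0114,-0.0014,-0.0018],"rot":[0,0,0]}
    - {"travel":[-0.0111,-0.0014,-0.0033],"rot":[0,0,0]}
    - {"travel":[-0.0105,-0.0013,-0.0047],"rot":[0,0,0]}
    - {"travel":[-0.0098,-0.0012,-0.0061],"rot":[0,0,0]}
    - {"travel":[-0.009,-0.0011,-0.0073],"rot":[0,0,0]}
    - {"travel":[-0.008,-0.001,-0.0084],"rot":[0,0,0]}
    - {"travel":[-0.0068,-0.0008,-0.0094],"rot":[0,0,0]}
    - {"travel":[0,0,0],"rot":[0,0,0]}

```text
time_s: 34.05
ee_pos: [0.49, -0.2975, 0.1292]
tool_rot: [-180.0, 0.0, -173.0]
contact_force: [-2.9, -2.8, 0.7]
width: 0.466
grip_force: 23.8
```

```bash
python3 st.py; python3 snap.py w15 >/dev/null; python3 red.py w15 0.43
```

```text
34.05 [-31.2578  22.8849  -2.2215  64.8711  -0.0182 -38.2501] 0.4655266159123433 23.812669382896274 [-2.921  -2.7691  0.7052]
[[-0.9926 -0.1217  0.0002  0.49  ]
 [-0.1217  0.9926 -0.0005 -0.2975]
 [-0.0001 -0.0005 -1.      0.1292]
 [ 0.      0.      0.      1.    ]]
red 1780.0 [[118, 289], [109, 280], [48, 286], [29, 291], [21, 303], [45, 308], [103, 302]]
red 6644.0 [[284, 250], [280, 275], [285, 345], [322, 350], [361, 345], [367, 274], [363, 250], [359, 250], [353, 267], [293, 267], [288, 250]]
red 2103.5 [[0, 225], [0, 245], [12, 249], [75, 253], [86, 247], [89, 240], [81, 229]]
grip [ 0.4892 -0.2779  0.1436] [359.9509 274.7475]
grip [ 0.4917 -0.2977  0.1436] [322.7815 274.7225]
grip [ 0.4941 -0.3176  0.1436] [285.6302 274.6976]
lip [ 0.4633 -0.281   0.149 ] [363.5463 235.0888]
lip [ 0.4657 -0.3009  0.149 ] [322.6677 235.0719]
lip [ 0.4682 -0.3207  0.149 ] [281.8109 235.0551]
```

The guard lags my target slightly, as the lip sits at y≈250-275 rather than 235. I follow the arc further down before releasing.

arm_command:
  steps:
    - {"travel":[-0.0055,-0.0007,-0.0102],"rot":[0,0,0]}
    - {"travel":[-0.004,-0.0005,-0.0108],"rot":[0,0,0]}
    - {"travel":[0,0,0],"rot":[0,0,0]}

```text
time_s: 34.4
ee_pos: [0.481, -0.2986, 0.108]
tool_rot: [-180.0, 0.0, -173.0]
contact_force: [-2.9, -2.5, -0.5]
width: 0.471
grip_force: 24.7
```

arm_command:
  steps:
    - {"travel":[0,0,0],"rot":[0,0,0]}
    - {"travel":[0,0,0],"rot":[0,0,0]}
    - {"travel":[0,0,0],"rot":[0,0,0]}
    - {"travel":[0,0,0],"rot":[0,0,0]}
    - {"travel":[0,0,0],"rot":[0,0,0]}
    - {"travel":[0,0,0],"rot":[0,0,0]}
    - {"travel":[0,0,0],"rot":[0,0,0]}
  claw: 0.085

```text
time_s: 35.1
ee_pos: [0.4823, -0.2986, 0.1087]
tool_rot: [-180.0, 0.1, -173.0]
contact_force: [-1.0, 0.9, -0.4]
width: 0.995
grip_force: 0.0
```

```bash
python3 st.py; python3 snap.py w16 >/dev/null; python3 red.py w16 0
```

```text
35.1 [-31.7763  22.8571  -5.3436  61.7066   0.0293 -38.8245] 0.9953650091153802 0.0 [-1.01    0.8575 -0.3628]
[[-0.9924 -0.1227  0.0016  0.4823]
 [-0.1227  0.9924 -0.0004 -0.2986]
 [-0.0016 -0.0006 -1.      0.1087]
 [ 0.      0.      0.      1.    ]]
red 2029.5 [[106, 307], [96, 297], [28, 304], [10, 310], [3, 321], [14, 327], [89, 321], [102, 315]]
red 1934.5 [[0, 239], [0, 267], [60, 270], [75, 255], [66, 244]]
red 10046.5 [[292, 206], [286, 344], [322, 350], [360, 345], [358, 209]]
grip [ 0.4763 -0.2794  0.108 ] [357.35   252.1116]
grip [ 0.4787 -0.2993  0.108 ] [323.0757 252.0618]
grip [ 0.4812 -0.3191  0.108 ] [288.8151 252.0121]
lip [ 0.4505 -0.2826  0.102 ] [357.9809 206.7229]
lip [ 0.4529 -0.3025  0.102 ] [323.114  206.6814]
lip [ 0.4554 -0.3223  0.102 ] [288.2612 206.6399]
```

The guard looks fully shut: the lip is at y 206-209 against a predicted 206.7. I lift clear and check everything.

arm_command:
  steps:
    - {"travel":[0,0,0.025],"rot":[0,0,0]}
    - {"travel":[0,0,0.035],"rot":[0,0,0]}
    - {"travel":[0,0,0.015],"rot":[0,0,0]}
    - {"travel":[-0.004,0,0],"rot":[0,0,0]}
    - {"travel":[0,0,0],"rot":[0,0,0]}
    - {"travel":[0,0,0],"rot":[0,0,0]}

```text
time_s: 35.75
ee_pos: [0.4777, -0.2983, 0.1827]
tool_rot: [180.0, 0.0, -173.0]
contact_force: [0.1, 1.2, -0.5]
width: 0.997
grip_force: 0.0
```

```bash
python3 snap.py w17 | head -1; python3 red.py w17 0
python3 - <<'E'
from cell import robot;import pickle;from h import *
d=pickle.load(open("d0.pkl","rb"))
t=robot.capture("scene");f0=d["scene"]["frame"].astype(int);f=t["frame"].astype(int)
print("dark region diff",np.abs(f-f0)[228:262,256:273].mean(), "guard region",np.abs(f-f0)[135:165,340:378].mean())
np.set_printoptions(precision=4,suppress=True)
h=cv2.cvtColor(t["frame"],cv2.COLOR_RGB2HSV)
# expected batten top corners in scene view vs. pine-coloured mask
a=np.radians(7);M=np.array([[np.cos(a),-np.sin(a)],[np.sin(a),np.cos(a)]])
c=np.array([[x,y] for x in(-.017,.017) for y in(-.07,.07)])@M.T+[.5133,-.154]
print(proj(t,np.c_[c,np.full(4,.068)]))
m=((h[...,0]>13)&(h[...,0]<27)&(h[...,1]>50)&(h[...,2]>150)).astype(np.uint8);m[:170]=0;m[215:]=0;m[:,:315]=0;m[:,365:]=0
ys,xs=np.nonzero(m);print(len(xs),xs.min(),xs.max(),ys.min(),ys.max(),xs.mean(),ys.mean(),proj(t,[.5133,-.154,.068]))
print([robot.read_state()[k] for k in("time_s","contact_force")])
E
```

```text
35.75 [-32.0016  20.3889   2.0019  71.6095   0.0308 -39.0348] [ 0.4777 -0.2983  0.1827] [ 179.9783    0.0222 -172.9668]
red 1754.5 [[30, 224], [38, 233], [117, 239], [124, 231], [121, 221], [99, 217], [39, 216]]
red 7021.5 [[302, 181], [297, 258], [299, 327], [345, 327], [346, 183]]
grip [ 0.4763 -0.2794  0.108 ] [346.1049 213.1563]
grip [ 0.4787 -0.2993  0.108 ] [322.3372 213.1415]
grip [ 0.4812 -0.3191  0.108 ] [298.5727 213.1268]
lip [ 0.4505 -0.2826  0.102 ] [346.3875 181.3813]
lip [ 0.4529 -0.3025  0.102 ] [322.3397 181.3685]
lip [ 0.4554 -0.3223  0.102 ] [298.295  181.3557]
dark region diff 4.506920415224913 guard region 9.698245614035088
[[353.5813 169.8126]
 [339.4782 192.7333]
 [344.1744 167.8082]
 [329.5686 190.4599]]
274 315 352 170 213 342.0620437956204 181.93795620437956 [341.9051 179.8523]
[35.85, array([ 0.0385, -0.5541, -1.1606])]
```

The guard's outline matches the shut view from before it was opened. The batten is on the pad and the dark batten has not moved. I hand the job in.

```bash
python3 -c "
from cell import robot
print(robot.hand_in())"
```

```text
the job is handed in; nothing more can be done
None
```

The job is handed in at about 36 s of robot time: the pine batten lies on the pad over the seal, the toggle is on (judged by its snap and hard stop), the guard is shut over it, and the dark batten still stands in the rack; no verdict came back.

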